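Dry-fit a laminated carving blank on the pin jig

TASK

Dry-fit the laminated carving blank on the pin jig: first take the gouge off the jig's bed and lay it in the tool tray, then stack all the loose drilled boards on the jig's two pins, each down flush, and lower the ribbed pressing plate, rib up, over the pins until it rests flush on the boards. Finally slip onto each pin one of the two collars whose bore fits the pin closely, down flat against the plate. Leave the collars with the too narrow and the too wide bore, and the other things on the bench, where they lie.

Things in the scene. Friction and masses are not known exactly. Their poses are not given: they have to be found in the camera images.
- jig: Pin jig, fixed on the bench: plywood base 100 x 210 x 8 mm, on it a bed 40 mm wide (x), 180 mm long (y), its top 24 mm above the bench, and two upright steel pins of 12 mm diameter standing 60 mm above the bed (tips at 84 mm above the bench, the top 7 mm tapered). Origin: centre of the base's underside, at bench height; y runs along the line of the pins.
- pin_a (a point): Axis of one pin, at the height of the bed top (24 mm); 65 mm from the jig's centre towards its +y.
- pin_b (a point): Axis of the other pin, at the height of the bed top (24 mm); 65 mm from the jig's centre towards its -y.
- tray: Tool tray, fixed on the bench: open plywood box 200 x 140 mm (x, y), 24 mm high, walls 6 mm thick, floor about 6 mm thick. Origin: centre of its underside, at bench height.
- gouge: Short palm carving gouge, 140 mm long: wooden handle 85 mm long and 24 mm thick with flats, steel blade 55 mm long. At the start it lies across the jig's bed between the pins. Origin: underneath the middle of the handle (12 mm below the axis); x points to the blade tip. 80 g.
- gouge_tip (a point): Tip of the gouge's blade, on its axis, 97 mm from the gouge's origin along x.
- board_1: Bare wooden board with two round through holes, 50 x 170 x 10 mm (x, y, z), 70 g. Origin: the middle of its thickness, at its centre (5 mm above its underside); y along its length; holes of 14 mm at y = +65 and -65 mm, on the centre line. Lies flat on the bench; it is gripped across its 50 mm width. May be absent (2 or 3 boards are given).
- board_2: Bare wooden board with two round through holes, 50 x 170 x 10 mm (x, y, z), 70 g. Origin: the middle of its thickness, at its centre (5 mm above its underside); y along its length; holes of 14 mm at y = +65 and -65 mm, on the centre line. Lies flat on the bench; it is gripped across its 50 mm width. May be absent (2 or 3 boards are given).
- board_3: Bare wooden board with two round through holes, 50 x 170 x 10 mm (x, y, z), 70 g. Origin: the middle of its thickness, at its centre (5 mm above its underside); y along its length; holes of 14 mm at y = +65 and -65 mm, on the centre line. Lies flat on the bench; it is gripped across its 50 mm width. May be absent (2 or 3 boards are given).
- press_plate: Plywood pressing plate 50 x 170 x 14 mm (x, y, z) with the same two 14 mm holes as the boards (y = +65 and -65 mm) and, on top in its middle, a grip rib 18 mm wide (x), 70 mm long (y), 22 mm high (top of the rib 36 mm above the underside). Origin: centre of its underside; y along its length. 160 g.
- collar_1: Steel collar (plain ring), outer diameter 30 mm, bore 14 mm, 14 mm high. Origin: its centre, 7 mm above its underside; z along its axis. Fits the 12 mm pins closely.
- collar_2: Steel collar (plain ring), outer diameter 30 mm, bore 14 mm, 14 mm high. Origin: its centre, 7 mm above its underside; z along its axis. Fits the 12 mm pins closely.
- collar_3: Steel collar (plain ring), outer diameter 24 mm, bore 9 mm, 14 mm high. Origin: its centre, 7 mm above its underside; z along its axis. Bore too narrow for the pins: leave it.
- collar_4: Steel collar (plain ring), outer diameter 38 mm, bore 22 mm, 14 mm high. Origin: its centre, 7 mm above its underside; z along its axis. Bore too wide for the pins: leave it.
- long_gouge: Bystander: long carving gouge, 250 mm, lying on the bench. Origin: underneath the middle of its handle.
- phone: Bystander: black phone 75 x 150 x 9 mm lying flat. Origin: centre of its underside.
- mallet: Bystander: wooden mallet lying on its side, handle along its -x, about 260 mm long, 60 mm high.
Mind the look-alikes: they are no part of the job. What is shaped like the collar_2 but green is not meant.

How it is judged:
On the way, in this order (a step that is already met when the one before it is completed fails the run):
1. the gouge lies in the tool tray (x of gouge in the frame of tray between -0.095 and 0.095 m and y of gouge in the frame of tray between -0.065 and 0.065 m and height (world z) of each of gouge, gouge_tip below 0.04 m), for 0.2 s.
2. all boards are on the two pins, stacked flush on the bed (horizontal distance between each of board_1, board_2, board_3 and jig below 0.004 m and angle between the z axis of each of board_1, board_2, board_3 and the z axis of jig, either way round below 0.03 rad and angle between the y axis of each of board_1, board_2, board_3 and the y axis of jig, either way round below 0.05 rad and (z of board_1 in the frame of jig between 0.027 and 0.031 m or z of board_1 in the frame of jig between 0.037 and 0.041 m or z of board_1 in the frame of jig between 0.047 and 0.051 m) and (z of board_2 in the frame of jig between 0.027 and 0.031 m or z of board_2 in the frame of jig between 0.037 and 0.041 m or z of board_2 in the frame of jig between 0.047 and 0.051 m) and (z of board_3 in the frame of jig between 0.027 and 0.031 m or z of board_3 in the frame of jig between 0.037 and 0.041 m or z of board_3 in the frame of jig between 0.047 and 0.051 m)), for 0.2 s.
3. the pressing plate is on the pins, flush on the boards (horizontal distance between press_plate and jig below 0.004 m and angle between press_plate's own z axis and vertical below 0.03 rad and angle between the y axis of press_plate and the y axis of jig, either way round below 0.05 rad and (z of press_plate in the frame of jig between 0.042 and 0.046 m or z of press_plate in the frame of jig between 0.052 and 0.056 m)), for 0.2 s.
At the end, for the whole second after the job is handed in: Gouge lies within the tray's walls (below 40 mm); every board given and, on top, the pressing plate sit on both pins, level within 0.03 rad and at stacked height within 2 mm; a 30 mm collar round each pin (axis within 5 mm), level, down on the plate within 2 mm; all at rest (all of step 1 and all of step 2 and all of step 3 and z of collar_1 in the frame of press_plate between 0.019 and 0.0235 m and angle between the z axis of each of collar_1, collar_2 and the z axis of press_plate, either way round below 0.08 rad and (horizontal distance between collar_1 and pin_a below 0.005 m or horizontal distance between collar_1 and pin_b below 0.005 m) and z of collar_2 in the frame of press_plate between 0.019 and 0.0235 m and (horizontal distance between collar_2 and pin_a below 0.005 m or horizontal distance between collar_2 and pin_b below 0.005 m) and linear speed of each of board_1, board_2, board_3, press_plate, collar_1, collar_2, gouge below 0.02 m/s); the robot touches nothing.
It fails at once if long gouge moved by more than 30 mm (distance of long_gouge from where it was at the start of the episode above 0.03 m).
It fails at once if phone moved by more than 30 mm (distance of phone from where it was at the start of the episode above 0.03 m).
It fails at once if mallet moved by more than 30 mm (distance of mallet from where it was at the start of the episode above 0.03 m).
It fails at once if collar 3 moved by more than 30 mm (distance of collar_3 from where it was at the start of the episode above 0.03 m).
It fails at once if collar 4 moved by more than 30 mm (distance of collar_4 from where it was at the start of the episode above 0.03 m).
Of board_1, board_2, board_3 only 2 to 3 are there at a start; the rules pass over those that are not, and their reading is None.
At some moment in a run one of collar_1, collar_2 may be knocked a few centimetres aside while the robot is not near it.
Once in a run the grip may slacken for a moment while it holds something.
It also fails if it takes over 210 s, if anything falls off the work surface, if the arm or the gripper's body presses on something with over 40 N, if the wrist force passes 120 N, or if a joint passes its speed limit or range.

ROBOT

A 6-joint arm with a two-finger parallel gripper is mounted at the origin on the work surface. World frame = base frame: x ahead of the robot, y to its left, z up, the work surface at z = 0. Lengths are in m, angles in rad, forces in N, time in s.
With the tool pointing down it reaches from about 0.35 to 0.85 m from the base axis. Payload 8.1 kg.
Tool frame: the origin (TCP) lies at the very end of the fingers, on their centre line; the grasp point (between the pads) lies 19 mm behind it; z points along the fingers, y is the line along which they close (so a half turn about z gives the same grasp; the last joint's range is limited). The gripper opens to 93 mm and grips with 3 to 60 N. Pads are 15 mm wide; open, the fingers measure 128 mm over their backs; the gripper's body (75 mm by 188 mm) begins 65 mm behind the grasp point.
Start: joints at [-1.391, 0.13, 1.488, -0, 1.523, -0.085], TCP at [0.157, -0.579, 0.219] pointing down, gripper open.
Joint ranges: [-2.96, 2.96], [-0.89, 2.26], [0.02, 2.5], [-1.34, 4.48], [0, 2.73], [-2.66, 2.66]. Speed limits (rad/s): [2.39, 2.39, 2.79, 3.14, 3.14, 3.14].

INTERFACE

Orientations are given as a rotation vector (axis times angle).
In Python, from plant import robot, imaging gives the robot as it stands.
- The arm moves only by the tool jog_arm, never from a script. Its argument "rows" is a list of rows, each a list of 2 entries, a list of its own where there are three numbers: the shift along the tool's x, y, z each as a share of 0.2 m, from -1 to 1, then the turn, a rotation vector about the tool's x, y, z each as a share of pi/2 rad, from -1 to 1. A call has 1 to 5 rows; each row is the pose to reach, as a shift and turn from the pose commanded when the call began, along the tool's axes at that moment; what a row does not reach only later rows make up. A row lasts 1/10 s, in which the tool goes at most 50 mm and 8.59 degrees, less where a joint would pass 70% of its speed; a pose out of reach is approached as far as the arm can. A call with a number of a shift or a turn outside -1 to 1 is refused whole. A call with a gripper value outside its range is refused whole. "hand" is the closure, from -1 (fully open) to 1 (shut), set as the call begins (left out, the last holds). The fingers move at their own pace and stop on an object; "squeeze" is the grip in N (left out, the last holds). Time passes only in rows, so rows that repeat a pose let the fingers close. It gives the time, the measured TCP pose, the force, the opening and the grip force at its end, in the units of the state.
- robot.read_state(): the state, without advancing time (a new reading comes with each control period).
- imaging.read_camera(name): name is "scene" or "top"; returns a dict with "frame" (400x640x3 uint8, red, green, blue), "vertical_fov" (degrees; the focal length in pixels is half the picture's height over the tangent of half this angle, whatever the lens; pixels are square), "cx", "cy" (the principal point, pixels), "k1" (the pictures are not rectified: a ray, as slopes to the right and down, at radius r is drawn at 1 + k1 r^2 times it, then the intrinsics apply), "R" (3x3) and "t" (3): a world point X has camera coordinates R X + t. Camera axes: x right, y down, z forward; pixel columns grow to the right and rows downward; lengths in m; the calibration is good to about 2 mm. A picture is of the moment at which its call begins. There is no depth.
- robot.close_job(): hands the job in; it is judged then, once.
The state is a dict: "t": time; "q": joint angles; "dq": joint speeds; "joint_torque": joint torques, N m; "tool_pos": TCP position; "orientation": TCP orientation; "force": force on the tool from outside, world axes, zero at the start; "wrist_torque": the same for the moment, N m; "opening": finger opening in m; "gripper_force": force on a finger pad.
Only numpy, scipy, OpenCV 4.12 (cv2) and the standard library are available. Lean on these libraries where they do the work, as an engineer would, in place of code of your own. Each camera call takes 0.05 s, during which the arm holds its last target. There are 200 camera calls.

## Working session

There is one attempt and no reset: what is moved stays moved. The work goes in short steps, Python scripts to look and compute and a tool call to move; the robot and the scene stay as the last step left them, time stands still between calls to the robot, and variables do not carry over. Pictures are saved under pics/ and viewed, at most 14 in all, crops included, and the job is handed in when it is done.

Besides the shell and the picture viewer there is one more tool, called after "Emit:" as name(argument=value, ...) on one line, values as JSON. jog_arm: Moves the arm, as the interface text tells. Its arguments: {"type":"object","properties":{"rows":{"type":"array"},"hand":{"type":"number"},"squeeze":{"type":"number"}},"required":["rows"]}

```bash
ls; mkdir -p pics
cat > h.py <<'E'
import numpy as np, cv2
from plant import robot, imaging
from scipy.spatial.transform import Rotation as Ro
def cam(n): return imaging.read_camera(n)
def K(c):
    f=c["frame"].shape[0]/2/np.tan(np.radians(c["vertical_fov"])/2); return f
def ray(c,u,v):
    f=K(c); d=np.array([(u-c["cx"])/f,(v-c["cy"])/f]); s=d.copy()
    for _ in range(20): s=d/(1+c["k1"]*(s@s))
    R=np.array(c["R"]);t=np.array(c["t"]); return -R.T@t, R.T@np.array([s[0],s[1],1])
def onz(c,u,v,z):
    o,d=ray(c,u,v); return o+d*(z-o[2])/d[2]
def proj(c,X):
    p=np.array(c["R"])@np.array(X)+np.array(c["t"]); s=p[:2]/p[2]; s=s*(1+c["k1"]*(s@s)); return s*K(c)+[c["cx"],c["cy"]]
def save(n,im,sc=1):
    cv2.imwrite("pics/"+n,cv2.resize(im,None,fx=sc,fy=sc,interpolation=cv2.INTER_CUBIC)[:,:,::-1])
E
python3 - <<'E'
from h import *
print(robot.read_state())
for n in("scene","top"):
    c=cam(n); save(n+"0.png",c["frame"],1.25); np.save(n+"0.npy",c["frame"])
    print({k:v for k,v in c.items() if k!="frame"})
E
```

```text
pics
{'t': 0.0, 'q': array([-1.39142063e+00,  1.31216211e-01,  1.48924551e+00,  1.48026013e-05,
        1.52300464e+00, -8.53897582e-02]), 'dq': array([ 9.79137367e-05, -5.36856506e-04,  8.58997441e-04, -3.23710608e-04,
       -1.63957159e-05,  4.95855288e-04]), 'joint_torque': array([ 1.49714029e-03, -5.59842360e+01, -4.91759598e+01,  7.69302808e-02,
        3.55492299e-02, -1.22883707e-04]), 'tool_pos': array([ 0.15694171, -0.57852678,  0.21757312]), 'orientation': array([-3.11224853e+00, -4.14430635e-01,  1.14992667e-04]), 'force': array([ 0.11660255, -0.5417633 , -0.53929439]), 'wrist_torque': array([ 0.07189987,  0.00059784, -0.00903323]), 'gripper_force': 0.0, 'opening': 0.09304943641080485}
{'vertical_fov': 54.07857696684234, 'cx': 321.81356488157974, 'cy': 200.41859664434494, 'k1': -0.05666486225026704, 'R': array([[ 0.40386002,  0.91481873, -0.00194153],
       [ 0.53921865, -0.23975928, -0.80731576],
       [-0.73901308,  0.32499565, -0.59011651]]), 't': array([-0.17827363, -0.26427967,  1.46893652])}
{'vertical_fov': 47.392294401774365, 'cx': 317.1774227369781, 'cy': 204.66474481968996, 'k1': -0.06990348355225501, 'R': array([[ 4.02265534e-04, -9.99998873e-01, -1.44673605e-03],
       [-9.97128440e-01, -2.91551743e-04, -7.57283885e-02],
       [ 7.57278814e-02,  1.47304458e-03, -9.97127433e-01]]), 't': array([-0.05352958,  0.53365316,  1.4307641 ])}
```

View pics/scene0.png

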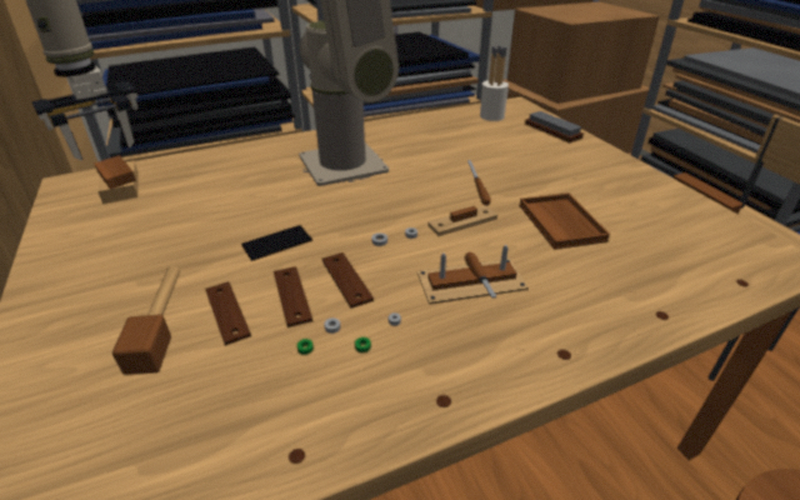

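View pics/top0.png

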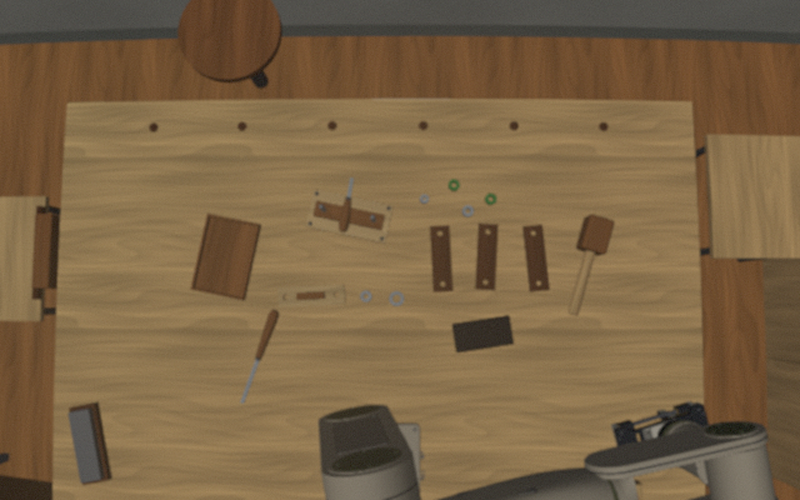

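Top view (picture pixels at 1.25x): jig at (348,215) with the gouge across it, tray (227,257), boards (441,258), (487,257) and (536,257), and the pale plate (313,296). Grey collars are at (424,199), (468,211), (365,296) and (397,298). Two green rings are look-alikes. I'll enlarge the collars and measure them.

Run:
```python
from h import *
T=np.load("top0.npy");S=np.load("scene0.npy")
a=cv2.resize(T[135:255,220:420],None,fx=4,fy=4,interpolation=cv2.INTER_CUBIC)
save("cropT.png",a)
b=cv2.resize(S[125:290,160:420],None,fx=3,fy=3,interpolation=cv2.INTER_CUBIC); save("cropS.png",b)
ct=cam("top");cs=cam("scene")
hsv={}
for n,c,im in(("top",ct,T),("scene",cs,S)):
    h=cv2.cvtColor(im,cv2.COLOR_RGB2HSV); L=im.astype(int)
    m=((L[...,2]-L[...,0]>-12)&(L.max(2)>70)).astype(np.uint8)
    if n=="top": m[:130]=0; m[300:]=0; m[:,:130]=0; m[:,480:]=0
    else: m[:125]=0; m[300:]=0; m[:,:160]=0;m[:,450:]=0
    k,lab,st,ce=cv2.connectedComponentsWithStats(m,connectivity=8)
    for i in range(1,k):
        if st[i,4]>=5: 
            x,y,w,hh,ar=st[i]; ctr=(x+(w-1)/2,y+(hh-1)/2); P=onz(c,*ctr,.01)
            e=np.linalg.norm(onz(c,x-.5,ctr[1],.01)-onz(c,x+w-.5,ctr[1],.01))*1000
            print(n,st[i],ctr,im[lab==i].mean(0).round(),P[:2].round(4),"width mm",e.round(1))
```

```text
top [278 143   4  16  27] (np.float64(279.5), np.float64(150.5)) [113. 113. 108.] [0.7105 0.0689] width mm 13.0
top [337 156   5   6  18] (np.float64(339.0), np.float64(158.5)) [117. 115. 110.] [ 0.6842 -0.1238] width mm 16.2
top [256 164   3   3   5] (np.float64(257.0), np.float64(165.0)) [86. 83. 79.] [0.663  0.1413] width mm 9.7
top [370 165   8   8  36] (np.float64(373.5), np.float64(168.5)) [114. 113. 109.] [ 0.6517 -0.2352] width mm 25.9
top [297 173   3   3   6] (np.float64(298.0), np.float64(174.0)) [88. 85. 81.] [0.6336 0.0086] width mm 9.7
top [289 233   8   8  33] (np.float64(292.5), np.float64(236.5)) [119. 117. 113.] [0.4325 0.0254] width mm 25.5
top [312 234  11  10  40] (np.float64(317.0), np.float64(238.5)) [117. 116. 112.] [ 0.4262 -0.0528] width mm 35.1
top [201 287   6  13  26] (np.float64(203.5), np.float64(293.0)) [114. 113. 110.] [0.2523 0.3084] width mm 19.3
scene [378 135   3   7   7] (np.float64(379.0), np.float64(138.0)) [132. 127. 123.] [0.2324 0.3152] width mm 10.7
scene [325 183   8   7  41] (np.float64(328.5), np.float64(186.0)) [103. 103. 101.] [0.4371 0.0233] width mm 23.4
scene [298 188  11   8  55] (np.float64(303.0), np.float64(191.5)) [103. 102. 101.] [ 0.433  -0.0553] width mm 31.6
scene [386 223  10  14  43] (np.float64(390.5), np.float64(229.5)) [124. 123. 121.] [0.6792 0.0849] width mm 25.4
scene [312 251   8   9  50] (np.float64(315.5), np.float64(255.0)) [114. 113. 112.] [ 0.6865 -0.1243] width mm 18.7
scene [260 255  11  10  82] (np.float64(265.0), np.float64(259.5)) [112. 111. 110.] [ 0.653  -0.2369] width mm 25.5
scene [285 270  11   9  64] (np.float64(290.0), np.float64(274.0)) [34. 98. 43.] [ 0.7189 -0.1996] width mm 24.4
scene [238 272  12   9  69] (np.float64(243.5), np.float64(276.0)) [32. 95. 41.] [ 0.6832 -0.2959] width mm 26.6
```

View pics/cropT.png

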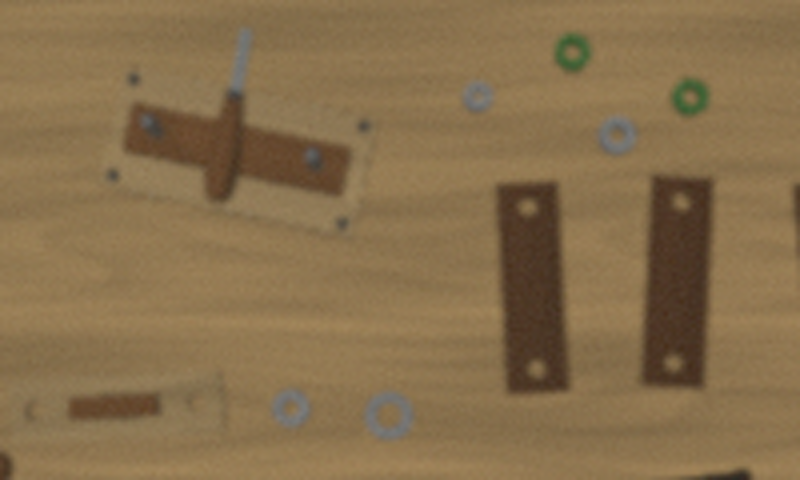

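View pics/cropS.png

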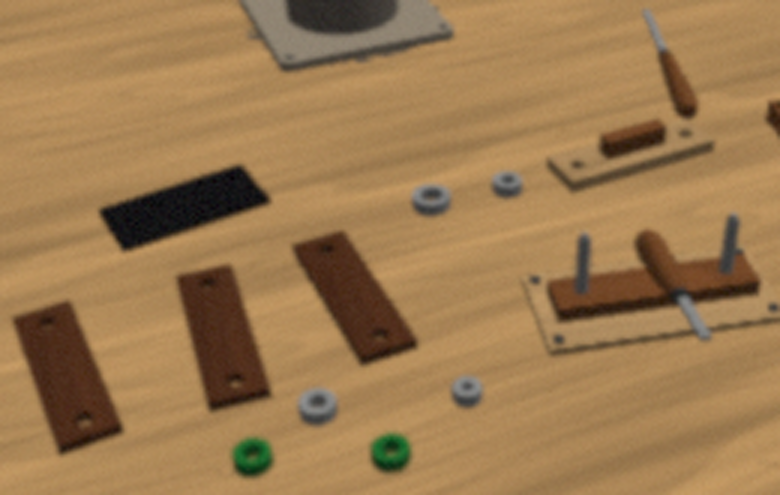

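Grey collars, raw top pixels: (339,158) is about 24 mm, so collar_3. (373,168) and (292,236) are about 30 mm and are the ones meant. (317,238) is about 38 mm, so collar_4. The green rings at about (363,148) and (392,159) are left alone. There are three boards, and the crops confirm all of this. Next I'll measure the poses.

```bash
cat > m.py <<'E'
from h import *
def blob(im,u,v,r,dark):
    w=im[v-r:v+r+1,u-r:u+r+1].astype(float).sum(2); w=(np.median(w)-w) if dark else (w-np.median(w))
    w=np.clip(w-0.35*w.max(),0,None); yy,xx=np.mgrid[v-r:v+r+1,u-r:u+r+1]
    return (w*xx).sum()/w.sum(),(w*yy).sum()/w.sum()
def rects(c,im,z,mask,amin=150):
    o=[]
    for q in cv2.findContours(mask.astype(np.uint8),cv2.RETR_EXTERNAL,cv2.CHAIN_APPROX_NONE)[0]:
        if cv2.contourArea(q)<amin: continue
        P=np.array([onz(c,*p[0],z)[:2] for p in q],np.float32); (x,y),s,a=cv2.minAreaRect(P*1000)
        if s[0]<s[1]: s=s[::-1]; a+=90
        o.append((q.mean((0,1)).round(),np.round([x,y,*s],1),round((a+90)%180-90,1)))
    return o
E
python3 - <<'E'
from m import *
T=np.load("top0.npy");S=np.load("scene0.npy"); ct=cam("top");cs=cam("scene")
print("cams",(-np.array(ct["R"]).T@ct["t"]).round(3),(-np.array(cs["R"]).T@cs["t"]).round(3))
def raw(x,y,f,ox,oy): return int(round((x+.5)/f-.5+ox)),int(round((y+.5)/f-.5+oy))
P=[]
for x,y in((133,78),(364,126),(342,223),(112,175)):
    b=blob(T,*raw(x,y,4,220,135),3,True); P.append(onz(ct,*b,.008)[:2])
P=np.array(P); print("screwsT",P.round(4).tolist(),"ctr",P.mean(0).round(4)); d=(P[0]+P[3]-P[1]-P[2]); print("jig yaw",np.degrees(np.arctan2(-d[0],d[1])).round(2),np.linalg.norm(d)/2)
for x,y in((528,206),(537,368),(681,202),(674,363)):
    print("holeT",onz(ct,*blob(T,*raw(x,y,4,220,135),3,False),.006)[:2].round(4))
for z,name,c,im in((.01,"top",ct,T),(.01,"scene",cs,S)):
    I=im.astype(int); m=(I[...,0]<105)&(I[...,0]-I[...,2]>20)
    for r in rects(c,im,z,m): print(name,*r)
for x,y in((584,237),(733,217)): print("pinS",onz(cs,*raw(x,y,3,160,125),.084).round(4))
for b in((257,165),(298,174)): print("pinT",onz(ct,*b,.075).round(4))
g=[onz(ct,*[ (x+.5)/4-.5+o for x,o in((a,220),(b,135))][0:1],0) if 0 else onz(ct,(a+.5)/4-.5+220,(b+.5)/4-.5+135,z).round(4) for a,b,z in((246,30,.036),(236,95,.036),(218,198,.036))]
print("gouge tip,ferrule,butt",g)
for a,b in((70,408),(160,402),(115,406)): print("rib",onz(ct,(a+.5)/4-.5+220,(b+.5)/4-.5+135,.036).round(4))
E
```

```text
cams [ 0.424 -0.055  1.467] [ 1.3   -0.378  0.653]
screwsT [[0.6984, 0.155], [0.6597, -0.0317], [0.5805, -0.0146], [0.62, 0.1708]] ctr [0.6396 0.0699]
jig yaw -11.88 0.19009919703602882
holeT [ 0.5941 -0.1642]
holeT [ 0.464  -0.1704]
holeT [ 0.5983 -0.288 ]
holeT [ 0.4684 -0.2803]
top [ 17. 381.] [-37.7 913.3 143.6 131.2] -89.6
top [ 77. 354.] [ 50.6 736.2 201.4  79.3] 11.4
top [576. 289.] [ 259.2 -892.8  197.1   27.8] 3.5
top [603. 271.] [ 309.7 -988.1  153.1   26.9] 5.4
top [213. 268.] [332.6 279.2 133.1  22.7] -21.3
top [613. 303.] [ 216.8 -964.9  630.4  300.4] -1.7
top [353. 207.] [ 528.9 -167.   166.2   49. ] 2.8
top [428. 206.] [ 530.3 -411.5  167.2   50.1] 5.2
top [389. 205.] [ 533.7 -283.6  169.1   49.1] -3.7
top [476. 188.] [ 590.  -567.5   98.1   79.8] -16.6
top [181. 205.] [532.9 387.2 198.  144. ] -11.0
top [278. 172.] [639.4  70.7 173.2  84.5] 60.6
top [566. 171.] [ 655.6 -868.5  249.7   30.8] -2.5
top [ 35. 205.] [548.1 873.8 639.6  68.8] -0.0
top [317.  39.] [1086.   -59.8 2219.2  271.3] 88.8
scene [116. 281.] [ 567.7 -565.7  132.4   94.4] -17.1
scene [473. 325.] [1044
[... 442 characters left out ...]
[346.  67.] [-532.4  575.7  447.3  109.9] 89.6
scene [397.  55.] [-646.3  962.5  498.9   71.6] -33.8
scene [151.  35.] [-1781.6  -287.6  1091.3   216.7] 87.4
scene [351.  14.] [-1815.9  1285.8   816.7   288.6] -83.3
scene [590.  20.] [-1074.1  3159.7  1602.9   762.9] -13.7
scene [532.  68.] [-709.4 1993.  3409.5 1649.3] -31.0
scene [ 18. 114.] [-2210.1 -1215.3  5085.6   277.6] 11.5
pinS [0.6326 0.0013 0.084 ]
pinS [0.6574 0.129  0.084 ]
pinT [0.6524 0.1326 0.075 ]
pinT [0.6242 0.0057 0.075 ]
gouge tip,ferrule,butt [array([0.7324, 0.0617, 0.036 ]), array([0.68  , 0.0692, 0.036 ]), array([0.5976, 0.0828, 0.036 ])]
rib [0.4317 0.1981 0.036 ]
rib [0.4365 0.1272 0.036 ]
rib [0.4334 0.1626 0.036 ]
```

```bash
cat > plan.py <<'E'
from h import *
def Rt(yaw):
    y=np.array([np.cos(yaw),np.sin(yaw),0]); z=np.array([0,0,-1.]); return np.stack([np.cross(y,z),y,z],1)
def plan(*wps,bias=(0,0,0)):
    """wps: (x,y,z,yaw_deg of tool y, mod 180); bias = commanded - measured"""
    s=robot.read_state(); p=s["tool_pos"]; R=Ro.from_rotvec(s["orientation"]).as_matrix()
    print("now",p.round(4),"yaw",np.degrees(np.arctan2(R[1,1],R[0,1])).round(2),"q",s["q"].round(2),"open",round(s["opening"],4),"F",s["force"].round(1),"t",s["t"])
    for w in wps:
        cur=np.degrees(np.arctan2(R[1,1],R[0,1])); dy=(w[3]-cur+90)%180-90
        T=np.array(w[:3]); n=int(max(np.ceil(np.linalg.norm(T-p)/.245),np.ceil(abs(dy)/40),1)); p0=p; 
        for i in range(1,n+1):
            q=p0+(T-p0)*i/n; R2=Rt(np.radians(cur+dy*i/n))
            a=R.T@(q-p)/.2; r=Ro.from_matrix(R.T@R2).as_rotvec()/(np.pi/2)
            k=int(max(np.ceil(np.linalg.norm(q-p)/.05),np.ceil(abs(dy)/n/8.5),1))
            print(a.round(3).tolist(),r.round(3).tolist(),"rows",k,"->",q.round(3)); p,R=q,R2
E
python3 -c "
from plan import *
plan((.639,.075,.16,81),(.639,.075,.028,81))"
```

```text
now [ 0.157  -0.5789  0.2183] yaw -74.83 q [-1.39  0.13  1.49 -0.    1.52 -0.09] open 0.0929 F [-0.2 -0.6 -0.5] t 0.3
[0.795, -0.631, 0.073] [-0.0, -0.0, 0.067] rows 5 -> [ 0.277 -0.415  0.204]
[0.725, -0.711, 0.073] [0.0, 0.0, 0.067] rows 5 -> [ 0.398 -0.252  0.189]
[0.646, -0.784, 0.073] [0.0, 0.0, 0.067] rows 5 -> [ 0.518 -0.088  0.175]
[0.56, -0.847, 0.073] [0.0, 0.0, 0.067] rows 5 -> [0.639 0.075 0.16 ]
[-0.0, -0.0, 0.66] [0.0, 0.0, 0.0] rows 3 -> [0.639 0.075 0.028]
```

```bash
sed -i 's|dy=(w\[3\]-cur+90)%180-90|b=np.degrees(np.arctan2(w[1],w[0])); dy=(w[3]-b+90)%180-90+b-cur|' plan.py
python3 -c "
from plan import *
plan((.639,.075,.16,81),(.639,.075,.028,81))"
```

```text
now [ 0.157  -0.5789  0.2183] yaw -74.83 q [-1.39  0.13  1.49 -0.    1.52 -0.09] open 0.0929 F [-0.2 -0.6 -0.5] t 0.3
[0.795, -0.631, 0.073] [-0.0, -0.0, -0.433] rows 5 -> [ 0.277 -0.415  0.204]
[1.015, 0.009, 0.073] [0.0, 0.0, -0.433] rows 5 -> [ 0.398 -0.252  0.189]
[0.784, 0.646, 0.073] [0.0, 0.0, -0.433] rows 5 -> [ 0.518 -0.088  0.175]
[0.204, 0.995, 0.073] [0.0, 0.0, -0.433] rows 5 -> [0.639 0.075 0.16 ]
[0.0, 0.0, 0.66] [0.0, 0.0, 0.0] rows 3 -> [0.639 0.075 0.028]
```

Emit:
jog_arm(rows=[[[0.795,-0.631,0.073],[0,0,-0.433]],[[0.795,-0.631,0.073],[0,0,-0.433]],[[0.795,-0.631,0.073],[0,0,-0.433]],[[0.795,-0.631,0.073],[0,0,-0.433]],[[0.795,-0.631,0.073],[0,0,-0.433]]], hand=0.05, squeeze=20)

```text
t: 0.8
tool_pos: [0.2802, -0.4115, 0.2035]
orientation: [-2.789, -1.443, -0.003]
force: [0.2, -1.2, -0.0]
opening: 0.0579
gripper_force: 0.0
```

Emit:
jog_arm(rows=[[[1.0,0.01,0.073],[0,0,-0.433]],[[1.0,0.01,0.073],[0,0,-0.433]],[[1.0,0.01,0.073],[0,0,-0.433]],[[1.0,0.01,0.073],[0,0,-0.433]],[[1.0,0.01,0.073],[0,0,-0.433]]])

```text
t: 1.3
tool_pos: [0.3989, -0.2497, 0.189]
orientation: [-2.146, -2.293, -0.003]
force: [0.5, -0.2, -0.5]
opening: 0.0441
gripper_force: 0.0
```

Emit:
jog_arm(rows=[[[0.784,0.646,0.073],[0,0,-0.433]],[[0.784,0.646,0.073],[0,0,-0.433]],[[0.784,0.646,0.073],[0,0,-0.433]],[[0.784,0.646,0.073],[0,0,-0.433]],[[0.784,0.646,0.073],[0,0,-0.433]]])

```text
t: 1.8
tool_pos: [0.5187, -0.0864, 0.1743]
orientation: [-1.26, -2.877, -0.003]
force: [-0.8, 0.2, 0.5]
opening: 0.044
gripper_force: 0.0
```

Emit:
jog_arm(rows=[[[0.204,0.995,0.073],[0,0,-0.433]],[[0.204,0.995,0.073],[0,0,-0.433]],[[0.204,0.995,0.073],[0,0,-0.433]],[[0.204,0.995,0.073],[0,0,-0.433]],[[0.204,0.995,0.073],[0,0,-0.433]]])

```text
t: 2.3
tool_pos: [0.6383, 0.0775, 0.1581]
orientation: [-0.229, -3.131, -0.002]
force: [-1.2, -0.3, -0.4]
opening: 0.0442
gripper_force: 0.0
```

```bash
python3 -c "
from plan import *
plan((.639,.075,.029,81))
c=cam('scene'); save('s1.png',c['frame'][130:290,260:460],4); print(proj(c,(.639,.075,.158))-[260,130])"
```

```text
now [0.6383 0.0775 0.1581] yaw 81.62 q [ 0.04  0.28  1.43  0.    1.43 -1.38] open 0.0442 F [-1.2 -0.3 -0.4] t 2.3
[-0.007, -0.012, 0.645] [0.001, -0.001, 0.007] rows 3 -> [0.639 0.075 0.029]
[124.25201998  42.90610521]
```

View pics/s1.png

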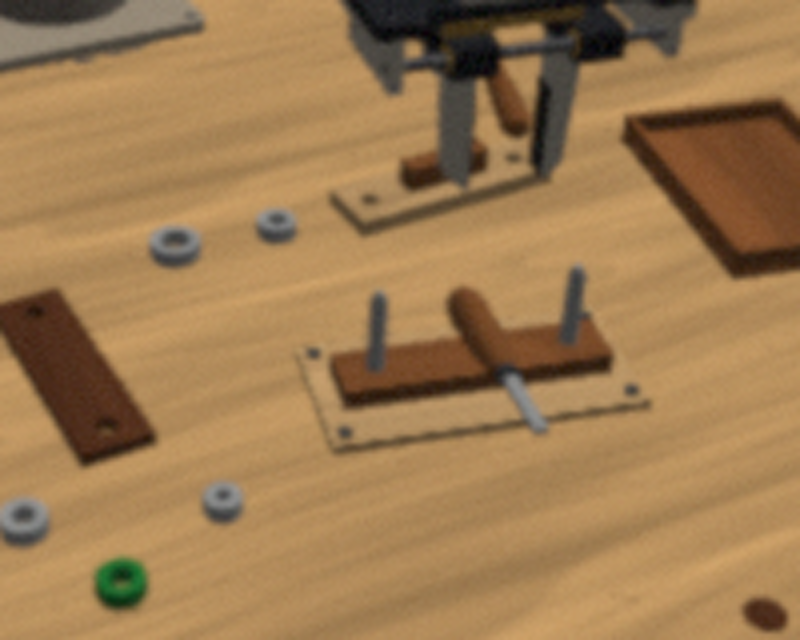

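The jaws at crop (498,181) sit above the gouge handle at (480,325), with the pins to either side. Descending.

Emit:
jog_arm(rows=[[[-0.007,-0.012,0.4],[0,0,0]],[[-0.007,-0.012,0.5],[0,0,0]],[[-0.007,-0.012,0.6],[0,0,0]],[[-0.007,-0.012,0.645],[0,0,0]],[[-0.007,-0.012,0.645],[0,0,0]]])

```text
t: 2.85
tool_pos: [0.6372, 0.0693, 0.0303]
orientation: [-0.247, -3.13, 0.001]
force: [-0.2, -0.4, 0.5]
opening: 0.0443
gripper_force: 0.0
```

Emit:
jog_arm(rows=[[[0,0,0],[0,0,0]],[[0,0,0],[0,0,0]],[[0,0,0],[0,0,0]],[[0,0,0],[0,0,0]],[[0,0,0],[0,0,0]]], hand=1, squeeze=25)

```text
t: 3.35
tool_pos: [0.6395, 0.0699, 0.0332]
orientation: [0.245, 3.129, 0.0]
force: [0.0, -0.1, 6.3]
opening: 0.0236
gripper_force: 25.0
```

Emit:
jog_arm(rows=[[[0,0,-0.1],[0,0,0]],[[0,0,-0.3],[0,0,0]],[[0,0,-0.5],[0,0,0]],[[0,0,-0.7],[0,0,0]],[[0,0,-0.7],[0,0,0]]])

```text
t: 3.85
tool_pos: [0.6422, 0.07, 0.1797]
orientation: [0.244, 3.12, 0.002]
force: [0.3, -0.6, -0.3]
opening: 0.0238
gripper_force: 24.9
```

```bash
python3 -c "
from plan import *
plan((.5056,.3923,.15,79),(.5056,.3923,.014,79))
c=cam('scene'); save('s2.png',c['frame'][100:290,240:480],3)"
```

```text
now [0.6422 0.07   0.1797] yaw 81.06 q [ 0.03  0.26  1.41 -0.    1.46 -1.39] open 0.0238 F [ 0.3 -0.6 -0.3] t 3.85
[0.463, 0.743, 0.07] [0.001, 0.008, 0.011] rows 4 -> [0.574 0.231 0.165]
[0.476, 0.734, 0.074] [0.0, 0.0, 0.011] rows 4 -> [0.506 0.392 0.15 ]
[0.0, 0.0, 0.68] [0.0, 0.0, 0.0] rows 3 -> [0.506 0.392 0.014]
```

View pics/s2.png

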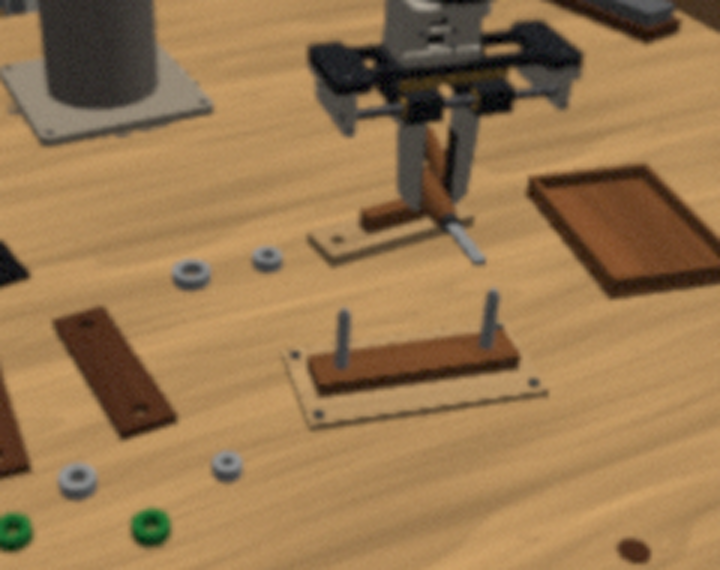

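Gouge is held level, blade at (470,240), and the bed is clear. Moving it to the tray.

Emit:
jog_arm(rows=[[[0.463,0.743,0.07],[0,0,0.011]],[[0.463,0.743,0.07],[0,0,0.011]],[[0.463,0.743,0.07],[0,0,0.011]],[[0.463,0.743,0.07],[0,0,0.011]]])

```text
t: 4.3
tool_pos: [0.5667, 0.234, 0.1549]
orientation: [-0.269, -3.126, 0.001]
force: [0.0, 0.8, 0.1]
opening: 0.0235
gripper_force: 24.9
```

Emit:
jog_arm(rows=[[[0.476,0.734,0.074],[0,0,0.011]],[[0.476,0.734,0.074],[0,0,0.011]],[[0.476,0.734,0.074],[0,0,0.011]],[[0.476,0.734,0.074],[0,0,0.011]],[[0.476,0.734,0.074],[0,0,0.011]]])

```text
t: 4.8
tool_pos: [0.498, 0.3948, 0.1399]
orientation: [-0.292, -3.125, 0.002]
force: [-0.4, 0.1, -1.5]
opening: 0.0236
gripper_force: 24.9
```

Emit:
jog_arm(rows=[[[0,0,0.25],[0,0,0]],[[0,0,0.45],[0,0,0]],[[0,0,0.58],[0,0,0]],[[0,0,0.62],[0,0,0]],[[0,0,0.62],[0,0,0]]])

```text
t: 5.3
tool_pos: [0.5001, 0.3902, 0.0166]
orientation: [-0.3, -3.124, 0.005]
force: [-1.2, 0.7, -1.3]
opening: 0.0237
gripper_force: 25.0
```

```bash
python3 -c "
from plan import *
plan((.5056,.3923,.017,79))
c=cam('scene'); save('s3.png',c['frame'][100:240,360:520],5)"
```

```text
now [0.5001 0.3902 0.0166] yaw 79.03 q [ 0.58  0.4   1.55 -0.    1.19 -0.8 ] open 0.0237 F [-1.2  0.7 -1.3] t 5.3
[-0.025, 0.016, -0.002] [-0.002, -0.002, 0.0] rows 1 -> [0.506 0.392 0.017]
```

View pics/s3.png

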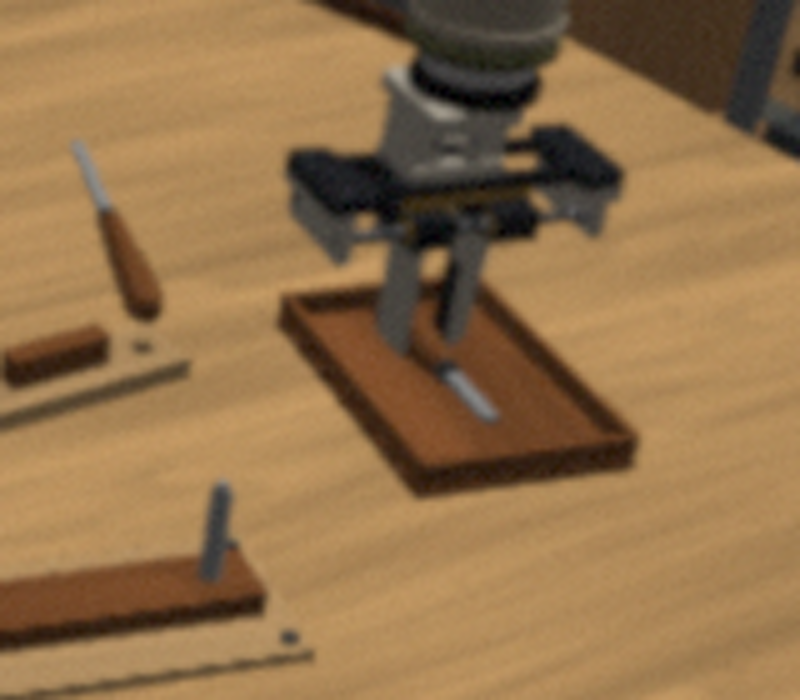

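Emit:
jog_arm(rows=[[[-0.03,0,0.01],[0,0,0]],[[-0.03,0,0.01],[0,0,0]],[[-0.03,0,0.01],[0,0,0]]])

```text
t: 5.65
tool_pos: [0.5078, 0.3908, 0.0168]
orientation: [0.3, 3.127, 0.001]
force: [-0.4, -0.3, -0.6]
opening: 0.024
gripper_force: 25.0
```

Emit:
jog_arm(rows=[[[0,0,0],[0,0,0]],[[0,0,0],[0,0,0]],[[0,0,0],[0,0,0]]], hand=0.1)

```text
t: 5.95
tool_pos: [0.5072, 0.3911, 0.0166]
orientation: [0.299, 3.127, 0.0]
force: [-0.8, 0.0, 0.9]
opening: 0.0404
gripper_force: 0.0
```

Emit:
jog_arm(rows=[[[0,0,-0.2],[0,0,0]],[[0,0,-0.45],[0,0,0]],[[0,0,-0.7],[0,0,0]],[[0,0,-0.7],[0,0,0]],[[0,0,-0.7],[0,0,0]]])

```text
t: 6.45
tool_pos: [0.5085, 0.3919, 0.1591]
orientation: [0.298, 3.124, 0.005]
force: [-0.6, 0.8, -0.4]
opening: 0.0419
gripper_force: 0.0
```

```bash
python3 -c "
from plan import *
plan((.529,-.1673,.14,92.7),(.529,-.1673,.003,92.7))
c=cam('top'); from m import *
I=c['frame'].astype(int); 
P=[]
for x,y in((133,78),(364,126),(342,223),(112,175)):
    b=blob(c['frame'],round((x+.5)/4-.5+220),round((y+.5)/4-.5+135),3,True); P.append(onz(c,*b,.008)[:2])
P=np.array(P); d=P[0]+P[3]-P[1]-P[2]; print('jig',P.mean(0).round(4),np.degrees(np.arctan2(-d[0],d[1])))
m=(I[...,0]<105)&(I[...,0]-I[...,2]>20)
m[:,:245]=0;m[:,310:]=0;m[:150]=0;m[200:]=0
print('bed',rects(c,I,.024,m))
save('t3.png',c['frame'][135:255,130:330],4)"
```

```text
now [0.5085 0.3919 0.1591] yaw 79.09 q [ 0.58  0.27  1.44 -0.    1.43 -0.8 ] open 0.0419 F [-0.6  0.8 -0.4] t 6.45
[-0.126, -0.545, 0.018] [0.003, 0.002, 0.37] rows 4 -> [0.513 0.28  0.155]
[-0.405, -0.387, 0.019] [0.0, 0.0, 0.37] rows 4 -> [0.517 0.168 0.151]
[-0.55, -0.101, 0.019] [0.0, 0.0, 0.37] rows 4 -> [0.521 0.056 0.148]
[-0.516, 0.217, 0.019] [0.0, 0.0, 0.37] rows 4 -> [ 0.525 -0.055  0.144]
[-0.312, 0.465, 0.019] [0.0, 0.0, 0.37] rows 4 -> [ 0.529 -0.167  0.14 ]
[0.0, -0.0, 0.685] [0.0, 0.0, 0.0] rows 3 -> [ 0.529 -0.167  0.003]
jig [0.6395 0.07  ] -11.822461359296883
bed []
```

View pics/t3.png

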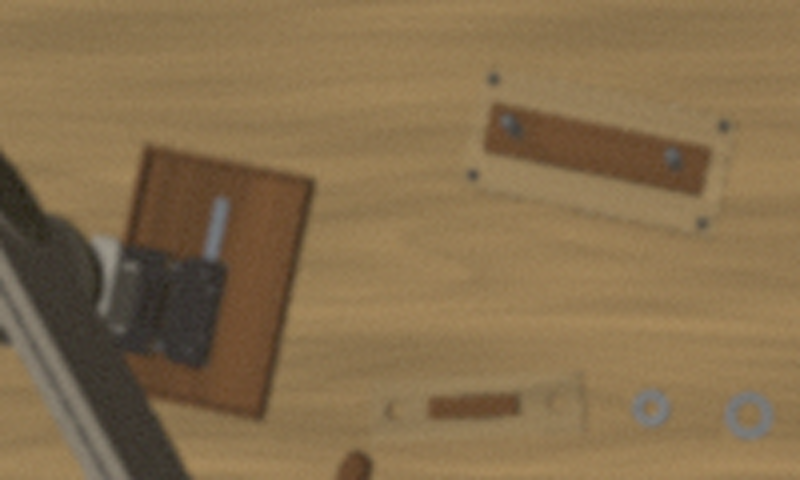

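The gouge is in the tray, blade at crop (218,230), and the jig is clear at (0.6395, 0.070) with yaw −11.8°. Next, the first board.

Emit:
jog_arm(rows=[[[-0.126,-0.545,0.018],[0,0,0.37]],[[-0.126,-0.545,0.018],[0,0,0.37]],[[-0.126,-0.545,0.018],[0,0,0.37]],[[-0.126,-0.545,0.018],[0,0,0.37]]], hand=-0.5)

```text
t: 6.9
tool_pos: [0.51, 0.2761, 0.1499]
orientation: [-1.194, -2.902, 0.006]
force: [0.2, -0.0, -0.4]
opening: 0.0682
gripper_force: 0.0
```

Emit:
jog_arm(rows=[[[-0.405,-0.387,0.019],[0,0,0.37]],[[-0.405,-0.387,0.019],[0,0,0.37]],[[-0.405,-0.387,0.019],[0,0,0.37]],[[-0.405,-0.387,0.019],[0,0,0.37]]])

```text
t: 7.3
tool_pos: [0.5139, 0.1644, 0.1463]
orientation: [-1.977, -2.439, 0.006]
force: [0.4, 0.9, 0.2]
opening: 0.0695
gripper_force: 0.0
```

Emit:
jog_arm(rows=[[[-0.55,-0.101,0.019],[0,0,0.37]],[[-0.55,-0.101,0.019],[0,0,0.37]],[[-0.55,-0.101,0.019],[0,0,0.37]],[[-0.55,-0.101,0.019],[0,0,0.37]]])

```text
t: 7.7
tool_pos: [0.5177, 0.053, 0.1425]
orientation: [-2.593, -1.77, 0.006]
force: [-0.2, 0.9, -0.2]
opening: 0.0698
gripper_force: 0.0
```

Emit:
jog_arm(rows=[[[-0.516,0.217,0.019],[0,0,0.37]],[[-0.516,0.217,0.019],[0,0,0.37]],[[-0.516,0.217,0.019],[0,0,0.37]],[[-0.516,0.217,0.019],[0,0,0.37]]])

```text
t: 8.1
tool_pos: [0.5215, -0.0586, 0.1387]
orientation: [-2.992, -0.953, 0.006]
force: [-0.5, 1.1, -0.3]
opening: 0.0698
gripper_force: 0.0
```

Emit:
jog_arm(rows=[[[-0.312,0.465,0.019],[0,0,0.37]],[[-0.312,0.465,0.019],[0,0,0.37]],[[-0.312,0.465,0.019],[0,0,0.37]],[[-0.312,0.465,0.019],[0,0,0.37]],[[-0.312,0.465,0.019],[0,0,0.37]]])

```text
t: 8.6
tool_pos: [0.5255, -0.1684, 0.135]
orientation: [-3.139, -0.065, 0.006]
force: [0.1, 0.8, 0.1]
opening: 0.0698
gripper_force: 0.0
```

Emit:
jog_arm(rows=[[[0,0,0],[0,0,0]],[[0,0,0],[0,0,0]],[[0,0,0],[0,0,0]]])

```text
t: 8.9
tool_pos: [0.527, -0.1678, 0.1373]
orientation: [-3.14, -0.075, 0.001]
force: [1.3, -0.5, -0.8]
opening: 0.0702
gripper_force: 0.0
```

```bash
python3 -c "
from plan import *
plan((.529,-.1673,.04,92.7),(.529,-.1673,.003,92.7))
plan((.529,-.1673,.003,92.7))"
```

```text
now [ 0.527  -0.1678  0.1373] yaw -87.27 q [-0.4   0.06  1.72  0.    1.37  1.12] open 0.0702 F [ 1.3 -0.5 -0.8] t 8.9
[0.01, -0.002, 0.486] [-0.0, 0.0, 0.0] rows 2 -> [ 0.529 -0.167  0.04 ]
[0.0, 0.0, 0.185] [0.0, 0.0, 0.0] rows 1 -> [ 0.529 -0.167  0.003]
now [ 0.527  -0.1678  0.1373] yaw -87.27 q [-0.4   0.06  1.72  0.    1.37  1.12] open 0.0702 F [ 1.3 -0.5 -0.8] t 8.9
[0.01, -0.002, 0.671] [-0.0, 0.0, 0.0] rows 3 -> [ 0.529 -0.167  0.003]
```

Emit:
jog_arm(rows=[[[0.01,-0.002,0.25],[0,0,0]],[[0.01,-0.002,0.5],[0,0,0]],[[0.01,-0.002,0.6],[0,0,0]],[[0.01,-0.002,0.665],[0,0,0]],[[0.01,-0.002,0.665],[0,0,0]]])

```text
t: 9.4
tool_pos: [0.528, -0.1671, 0.003]
orientation: [-3.14, -0.072, 0.004]
force: [-0.7, -0.5, 0.2]
opening: 0.07
gripper_force: 0.0
```

Emit:
jog_arm(rows=[[[0,0,0],[0,0,0]],[[0,0,0],[0,0,0]],[[0,0,0],[0,0,0]],[[0,0,0],[0,0,0]],[[0,0,0],[0,0,0]]], hand=1, squeeze=35)

```text
t: 9.9
tool_pos: [0.5306, -0.1684, 0.0065]
orientation: [3.14, 0.07, 0.005]
force: [-0.2, 1.9, 8.0]
opening: 0.0493
gripper_force: 35.0
```

Emit:
jog_arm(rows=[[[0,0,-0.1],[0,0,0]],[[0,0,-0.3],[0,0,0]],[[0,0,-0.5],[0,0,0]],[[0,0,-0.7],[0,0,0]],[[0,0,-0.7],[0,0,0]]])

```text
t: 10.4
tool_pos: [0.5332, -0.1696, 0.1525]
orientation: [3.136, 0.07, 0.017]
force: [0.9, -0.6, -0.8]
opening: 0.0488
gripper_force: 35.0
```

Emit:
jog_arm(rows=[[[0,0,0],[0,0,0]],[[0,0,0],[0,0,0]],[[0,0,0],[0,0,0]]])

```text
t: 10.7
tool_pos: [0.528, -0.1674, 0.1427]
orientation: [-3.139, -0.07, 0.005]
force: [-0.6, 0.6, -0.5]
opening: 0.0495
gripper_force: 35.0
```

```bash
python3 -c "
from plan import *
plan((.6395,.070,.135,-11.85),(.6395,.070,.09,-11.85))"
```

```text
now [ 0.528  -0.1674  0.1427] yaw -87.43 q [-0.4   0.06  1.71  0.    1.38  1.13] open 0.0495 F [-0.6  0.6 -0.5] t 10.7
[0.305, -0.58, 0.019] [-0.002, 0.002, -0.42] rows 5 -> [ 0.584 -0.049  0.139]
[0.597, -0.272, 0.019] [0.0, 0.0, -0.42] rows 5 -> [0.64  0.07  0.135]
[0.0, 0.0, 0.225] [0.0, 0.0, -0.0] rows 1 -> [0.64 0.07 0.09]
```

Emit:
jog_arm(rows=[[[0.305,-0.58,0.019],[0,0,-0.42]],[[0.305,-0.58,0.019],[0,0,-0.42]],[[0.305,-0.58,0.019],[0,0,-0.42]],[[0.305,-0.58,0.019],[0,0,-0.42]],[[0.305,-0.58,0.019],[0,0,-0.42]]])

```text
t: 11.2
tool_pos: [0.5842, -0.0477, 0.1388]
orientation: [-2.943, -1.095, 0.004]
force: [-0.4, -0.5, -1.2]
opening: 0.049
gripper_force: 35.0
```

Emit:
jog_arm(rows=[[[0.597,-0.272,0.019],[0,0,-0.42]],[[0.597,-0.272,0.019],[0,0,-0.42]],[[0.597,-0.272,0.019],[0,0,-0.42]],[[0.597,-0.272,0.019],[0,0,-0.42]],[[0.597,-0.272,0.019],[0,0,-0.42]]])

```text
t: 11.7
tool_pos: [0.6397, 0.071, 0.1347]
orientation: [-2.429, -1.989, 0.004]
force: [0.5, 0.8, -0.4]
opening: 0.0493
gripper_force: 35.0
```

Emit:
jog_arm(rows=[[[0,0,0],[0,0,0]],[[0,0,0],[0,0,0]],[[0,0,0],[0,0,0]],[[0,0,0],[0,0,0]]])

```text
t: 12.1
tool_pos: [0.6405, 0.0692, 0.1368]
orientation: [-2.44, -1.979, 0.0]
force: [-0.8, 0.2, -0.5]
opening: 0.0489
gripper_force: 35.0
```

```bash
python3 -c "
from plan import *
plan((.6395,.070,.135,-11.85),(.6395,.070,.092,-11.85))"
```

```text
now [0.6405 0.0692 0.1368] yaw -11.91 q [ 0.03  0.3   1.45 -0.    1.4   0.24] open 0.0489 F [-0.8  0.2 -0.5] t 12.1
[0.003, -0.006, 0.009] [-0.0, 0.0, -0.001] rows 1 -> [0.64  0.07  0.135]
[0.0, 0.0, 0.215] [0.0, 0.0, 0.0] rows 1 -> [0.64  0.07  0.092]
```

Emit:
jog_arm(rows=[[[0,-0.004,0.1],[0,0,0]],[[0,-0.004,0.19],[0,0,0]],[[0,-0.004,0.19],[0,0,0]],[[0,-0.004,0.19],[0,0,0]]])

```text
t: 12.5
tool_pos: [0.6395, 0.0695, 0.099]
orientation: [-2.439, -1.98, 0.001]
force: [0.8, 0.1, -0.8]
opening: 0.0492
gripper_force: 35.0
```

```bash
python3 -c "
from plan import *
plan((.6395,.070,.092,-11.85))
c=cam('scene');t=cam('top')
a=cv2.resize(c['frame'][180:250,325:425],None,fx=6,fy=6,interpolation=cv2.INTER_CUBIC)
b=cv2.resize(t['frame'][145:195,235:320],None,fx=7,fy=7,interpolation=cv2.INTER_CUBIC)[:170+180]
w=max(a.shape[1],b.shape[1]); im=np.zeros((a.shape[0]+b.shape[0],w,3),np.uint8); im[:a.shape[0],:a.shape[1]]=a; im[a.shape[0]:,:b.shape[1]]=b
im=cv2.resize(im,None,fx=.76,fy=.76); print(im.shape); save('p4.png',im)"
```

```text
now [0.6395 0.0695 0.099 ] yaw -11.86 q [0.03 0.33 1.48 0.   1.33 0.24] open 0.0492 F [ 0.8  0.1 -0.8] t 12.5
[0.002, -0.001, 0.035] [-0.001, 0.0, -0.0] rows 1 -> [0.64  0.07  0.092]
(585, 456, 3)
```

View pics/p4.png

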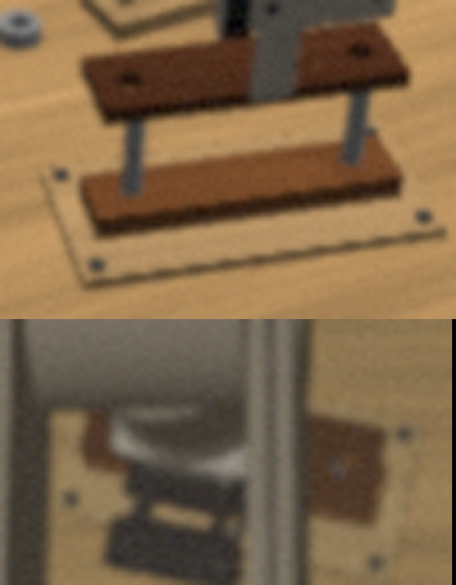

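Board is over the pins. The holes at (130,80) and (360,50) line up with the pins at about (134,120) and (357,90), and in the top view the pin shows in the hole at (337,468). Lowering gently.

Emit:
jog_arm(rows=[[[0,0,0.04],[0,0,0]],[[0,0,0.06],[0,0,0]],[[0,0,0.08],[0,0,0]],[[0,0,0.08],[0,0,0]]])

```text
t: 13.0
tool_pos: [0.6417, 0.0701, 0.0886]
orientation: [2.436, 1.979, 0.006]
force: [-12.9, 0.1, 30.5]
opening: 0.0495
gripper_force: 35.0
```

```bash
python3 -c "
from plan import *
s=robot.read_state(); print(s['force'].round(1),s['wrist_torque'].round(2),s['tool_pos'].round(4))
c=cam('scene'); 
a=cv2.resize(c['frame'][180:250,325:425],None,fx=7,fy=7,interpolation=cv2.INTER_CUBIC); save('p5.png',a)"
```

```text
[-12.9   0.1  30.5] [0.07 2.59 0.  ] [0.6417 0.0701 0.0886]
```

Emit:
jog_arm(rows=[[[0,0,-0.03],[0,0,0]],[[0,-0.01,-0.03],[0,0,0]],[[0,-0.01,0],[0,0,0]],[[0,-0.01,0],[0,0,0]]])

```text
t: 13.45
tool_pos: [0.6393, 0.0728, 0.0841]
orientation: [-2.437, -1.981, -0.009]
force: [3.5, 11.1, 5.5]
opening: 0.0493
gripper_force: 35.0
```

```bash
python3 -c "
from plan import *
s=robot.read_state(); print(s['force'].round(1),s['wrist_torque'].round(2),s['tool_pos'].round(4))"
```

```text
[ 3.5 11.1  5.5] [ 2.01 -0.66  0.02] [0.6393 0.0728 0.0841]
```

Emit:
jog_arm(rows=[[[0.009,0.002,0],[0,0,0]],[[0.009,0.002,0.02],[0,0,0]],[[0.009,0.002,0.05],[0,0,0]],[[0.009,0.002,0.05],[0,0,0]],[[0.009,0.002,0.05],[0,0,0]]])

```text
t: 13.95
tool_pos: [0.6387, 0.0739, 0.0721]
orientation: [-2.436, -1.98, -0.003]
force: [2.8, 8.0, -0.2]
opening: 0.0489
gripper_force: 35.0
```

```bash
python3 -c "
from plan import *
s=robot.read_state(); print(s['force'].round(1),s['wrist_torque'].round(2),s['tool_pos'].round(4),s['orientation'])"
```

```text
[ 2.8  8.  -0.2] [ 1.45 -0.68 -0.1 ] [0.6387 0.0739 0.0721] [-2.43632676 -1.98021357 -0.0032782 ]
```

Emit:
jog_arm(rows=[[[0.009,0.002,0.04],[0,0,0]],[[0.009,0.002,0.08],[0,0,0]],[[0.009,0.002,0.12],[0,0,0]],[[0.009,0.002,0.16],[0,0,0]],[[0.009,0.002,0.19],[0,0,0]]])

```text
t: 14.45
tool_pos: [0.639, 0.0739, 0.0339]
orientation: [-2.438, -1.98, 0.0]
force: [-1.4, 5.3, 2.1]
opening: 0.0491
gripper_force: 35.0
```

```bash
python3 -c "
from plan import *
s=robot.read_state(); print(s['force'].round(1),s['wrist_torque'].round(2),s['tool_pos'].round(4),s['orientation'])"
```

```text
[-1.4  5.3  2.1] [ 0.93  0.03 -0.06] [0.639  0.0739 0.0339] [-2.43768691e+00 -1.98008679e+00  1.49629973e-04]
```

Emit:
jog_arm(rows=[[[0.004,0,0.03],[0,0,0]],[[0.004,0,0.03],[0,0,0]],[[0.004,0,0.03],[0,0,0]]])

```text
t: 14.75
tool_pos: [0.6391, 0.0741, 0.0287]
orientation: [-2.438, -1.981, 0.001]
force: [-3.1, 2.8, 5.0]
opening: 0.0493
gripper_force: 35.0
```

Emit:
jog_arm(rows=[[[0,0,0],[0,0,0]],[[0,0,0],[0,0,0]],[[0,0,0],[0,0,0]],[[0,0,0],[0,0,0]]], hand=-0.5)

```text
t: 15.15
tool_pos: [0.6394, 0.0739, 0.0287]
orientation: [-2.439, -1.98, 0.001]
force: [-0.6, 0.5, 0.1]
opening: 0.0692
gripper_force: 0.0
```

Emit:
jog_arm(rows=[[[0,0,-0.2],[0,0,0]],[[0,0,-0.45],[0,0,0]],[[0,0,-0.6],[0,0,0]],[[0,0,-0.6],[0,0,0]],[[0,0,-0.6],[0,0,0]]])

```text
t: 15.65
tool_pos: [0.6403, 0.0742, 0.15]
orientation: [2.437, 1.98, 0.003]
force: [0.1, -0.5, -0.4]
opening: 0.0695
gripper_force: 0.0
```

Run:
```python
from plan import *
from m import *
plan((.5334,-.2840,.14,86.65),(.5334,-.2840,.003,86.65))
c=cam('scene');t=cam('top')
for n,q in(('scene',c),('top',t)):
    I=q['frame'].astype(int); m=(I[...,0]<105)&(I[...,0]-I[...,2]>20)
    if n=='scene': m=(I[...,0]<75)&(I[...,0]-I[...,2]>12)
    for r in rects(q,I,.034,m):
        if .3<r[1][0]/1000<.8 and abs(r[1][1])<450: print(n,*r)
for x,y in((681,202),(674,363)): print(onz(t,*blob(t['frame'],round((x+.5)/4-.5+220),round((y+.5)/4-.5+135),3,False),.006)[:2].round(4))
a=cv2.resize(c['frame'][180:250,325:425],None,fx=6,fy=6,interpolation=cv2.INTER_CUBIC); save('p6.png',a)
```

```text
now [0.6403 0.0742 0.15  ] yaw -11.83 q [ 0.04  0.29  1.44 -0.    1.42  0.24] open 0.0695 F [ 0.1 -0.5 -0.4] t 15.65
[-0.621, -0.052, 0.016] [0.001, -0.001, 0.302] rows 4 -> [ 0.605 -0.045  0.147]
[-0.576, 0.237, 0.017] [0.0, 0.0, 0.302] rows 4 -> [ 0.569 -0.165  0.143]
[-0.404, 0.474, 0.017] [0.0, 0.0, 0.302] rows 4 -> [ 0.533 -0.284  0.14 ]
[0.0, 0.0, 0.685] [0.0, 0.0, 0.0] rows 3 -> [ 0.533 -0.284  0.003]
scene [375. 223.] [670.3  55.2 169.7  54.3] 67.8
scene [449. 186.] [564.7 356.2 202.5 138.4] -11.1
scene [450. 166.] [546.3 372.7 175.3 117.5] -10.8
top [213. 267.] [335.5 272.4 127.4  21.1] -20.1
top [428. 206.] [ 528.5 -405.6  163.8   48.9] 5.4
top [389. 205.] [ 531.5 -279.8  165.5   48. ] -3.8
top [181. 205.] [531.2 379.9 194.4 140.6] -11.2
top [293. 180.] [610.6   9.5 150.1  56.7] 1.7
[ 0.5982 -0.288 ]
[ 0.4685 -0.2804]
```

View pics/p6.png

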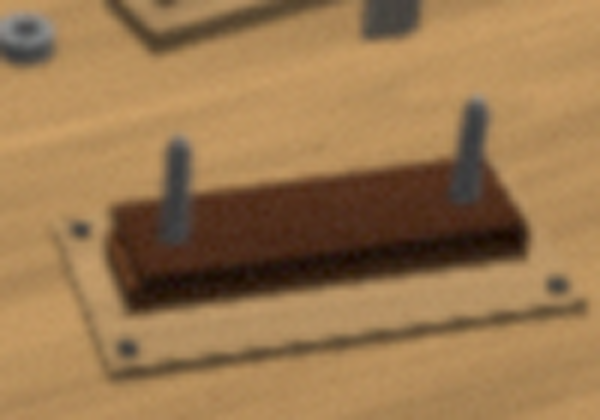

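Board 1 is seated flush, pins through it at (175,240) and (467,200). Fetching board 2.

Emit:
jog_arm(rows=[[[-0.621,-0.052,0.016],[0,0,0.302]],[[-0.621,-0.052,0.016],[0,0,0.302]],[[-0.621,-0.052,0.016],[0,0,0.302]],[[-0.621,-0.052,0.016],[0,0,0.302]]])

```text
t: 16.15
tool_pos: [0.6017, -0.0483, 0.1433]
orientation: [-2.84, -1.34, 0.006]
force: [0.1, -1.0, -0.1]
opening: 0.0695
gripper_force: 0.0
```

Emit:
jog_arm(rows=[[[-0.576,0.237,0.017],[0,0,0.302]],[[-0.576,0.237,0.017],[0,0,0.302]],[[-0.576,0.237,0.017],[0,0,0.302]],[[-0.576,0.237,0.017],[0,0,0.302]]])

```text
t: 16.55
tool_pos: [0.5667, -0.1665, 0.1407]
orientation: [-3.075, -0.639, 0.004]
force: [-0.1, 0.6, -0.8]
opening: 0.0697
gripper_force: 0.0
```

Emit:
jog_arm(rows=[[[-0.404,0.474,0.017],[0,0,0.302]],[[-0.404,0.474,0.017],[0,0,0.302]],[[-0.404,0.474,0.017],[0,0,0.302]],[[-0.404,0.474,0.017],[0,0,0.302]]])

```text
t: 16.95
tool_pos: [0.5318, -0.2851, 0.1377]
orientation: [-3.139, 0.099, 0.003]
force: [0.8, 0.0, -0.1]
opening: 0.0698
gripper_force: 0.0
```

Emit:
jog_arm(rows=[[[0,0,0.3],[0,0,0]],[[0,0,0.5],[0,0,0]],[[0,0,0.5],[0,0,0]],[[0,0,0.5],[0,0,0]],[[0,0,0.5],[0,0,0]]])

```text
t: 17.45
tool_pos: [0.5348, -0.2839, 0.042]
orientation: [3.139, -0.088, 0.005]
force: [-0.3, 0.2, 0.2]
opening: 0.0698
gripper_force: 0.0
```

```bash
python3 -c "
from plan import *
plan((.5334,-.2842,.004,86.65))"
```

```text
now [ 0.5348 -0.2839  0.042 ] yaw -93.22 q [-0.57  0.29  1.64  0.    1.21  1.05] open 0.0698 F [-0.3  0.2  0.2] t 17.45
[-0.008, 0.001, 0.19] [0.001, -0.002, 0.001] rows 1 -> [ 0.533 -0.284  0.004]
```

Emit:
jog_arm(rows=[[[-0.004,0,0.1],[0,0,0]],[[-0.004,0,0.19],[0,0,0]],[[-0.004,0,0.19],[0,0,0]],[[-0.004,0,0.19],[0,0,0]]])

```text
t: 17.85
tool_pos: [0.5333, -0.2844, 0.0035]
orientation: [3.139, -0.091, 0.004]
force: [-0.4, 0.4, 0.7]
opening: 0.0702
gripper_force: 0.0
```

Emit:
jog_arm(rows=[[[0,0,0],[0,0,0]],[[0,0,0],[0,0,0]],[[0,0,0],[0,0,0]],[[0,0,0],[0,0,0]],[[0,0,0],[0,0,0]]], hand=1, squeeze=35)

```text
t: 18.35
tool_pos: [0.5325, -0.2842, 0.0021]
orientation: [3.14, -0.092, 0.002]
force: [-0.9, 1.3, 6.3]
opening: 0.0493
gripper_force: 35.0
```

Emit:
jog_arm(rows=[[[0,0,-0.1],[0,0,0]],[[0,0,-0.3],[0,0,0]],[[0,0,-0.5],[0,0,0]],[[0,0,-0.7],[0,0,0]],[[0,0,-0.7],[0,0,0]]])

```text
t: 18.85
tool_pos: [0.5353, -0.2862, 0.1487]
orientation: [3.134, -0.092, 0.015]
force: [0.7, -0.5, -0.3]
opening: 0.0495
gripper_force: 35.0
```

Emit:
jog_arm(rows=[[[0,0,0],[0,0,0]],[[0,0,0],[0,0,0]],[[0,0,0],[0,0,0]]])

```text
t: 19.15
tool_pos: [0.5306, -0.2831, 0.1388]
orientation: [-3.138, 0.092, 0.005]
force: [-0.4, -0.1, -0.9]
opening: 0.0496
gripper_force: 35.0
```

```bash
python3 -c "
from plan import *
plan((.639,.074,.14,-11.85))"
```

```text
now [ 0.5306 -0.2831  0.1388] yaw -93.37 q [-0.58  0.19  1.57 -0.    1.39  1.05] open 0.0496 F [-0.4 -0.1 -0.9] t 19.15
[0.145, -0.605, -0.001] [-0.002, 0.002, -0.302] rows 4 -> [ 0.567 -0.164  0.139]
[0.405, -0.472, -0.002] [0.0, 0.0, -0.302] rows 4 -> [ 0.603 -0.045  0.14 ]
[0.576, -0.234, -0.002] [0.0, 0.0, -0.302] rows 4 -> [0.639 0.074 0.14 ]
```

Emit:
jog_arm(rows=[[[0.145,-0.605,0],[0,0,-0.302]],[[0.145,-0.605,0],[0,0,-0.302]],[[0.145,-0.605,0],[0,0,-0.302]],[[0.145,-0.605,0],[0,0,-0.302]]])

```text
t: 19.55
tool_pos: [0.5678, -0.161, 0.1393]
orientation: [-3.069, -0.661, 0.003]
force: [-0.1, -0.0, -1.7]
opening: 0.0497
gripper_force: 35.0
```

Emit:
jog_arm(rows=[[[0.405,-0.472,0],[0,0,-0.302]],[[0.405,-0.472,0],[0,0,-0.302]],[[0.405,-0.472,0],[0,0,-0.302]],[[0.405,-0.472,0],[0,0,-0.302]]])

```text
t: 19.95
tool_pos: [0.6037, -0.043, 0.1397]
orientation: [-2.83, -1.361, 0.002]
force: [-0.4, -0.9, -0.6]
opening: 0.0495
gripper_force: 35.0
```

Emit:
jog_arm(rows=[[[0.576,-0.234,0],[0,0,-0.302]],[[0.576,-0.234,0],[0,0,-0.302]],[[0.576,-0.234,0],[0,0,-0.302]],[[0.576,-0.234,0],[0,0,-0.302]]])

```text
t: 20.35
tool_pos: [0.6399, 0.075, 0.1398]
orientation: [-2.433, -1.986, 0.002]
force: [0.3, -1.1, -0.6]
opening: 0.0494
gripper_force: 35.0
```

Emit:
jog_arm(rows=[[[0,0,0.1],[0,0,0]],[[0,0,0.2],[0,0,0]],[[0,0,0.2],[0,0,0]],[[0,0,0.2],[0,0,0]],[[0,0,0.2],[0,0,0]]])

```text
t: 20.85
tool_pos: [0.6406, 0.0722, 0.1022]
orientation: [2.44, 1.977, 0.001]
force: [0.3, 0.2, -0.4]
opening: 0.0494
gripper_force: 35.0
```

Emit:
jog_arm(rows=[[[0,0,0],[0,0,0]],[[0,0,0],[0,0,0]],[[0,0,0],[0,0,0]],[[0,0,0],[0,0,0]]])

```text
t: 21.25
tool_pos: [0.6402, 0.0734, 0.1014]
orientation: [2.438, 1.981, 0.001]
force: [0.5, 0.4, -1.0]
opening: 0.0494
gripper_force: 35.0
```

```bash
python3 -c "
from plan import *
plan((.639,.074,.09,-11.85))
c=cam('scene')
a=cv2.resize(c['frame'][180:250,325:425],None,fx=6,fy=6,interpolation=cv2.INTER_CUBIC); save('p7.png',a)"
```

```text
now [0.6402 0.0734 0.1014] yaw -11.83 q [0.03 0.33 1.48 0.   1.34 0.24] open 0.0494 F [ 0.5  0.4 -1. ] t 21.25
[0.002, -0.006, 0.057] [0.0, -0.0, 0.0] rows 1 -> [0.639 0.074 0.09 ]
```

View pics/p7.png

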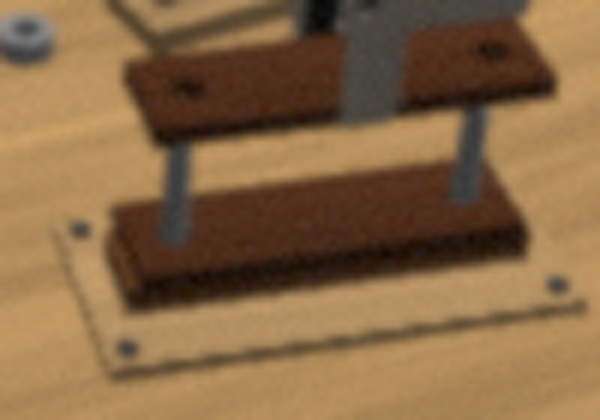

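Board 2's holes at (190,88) and (492,50) sit about 2 mm too far toward +y of the pin axes at about (180,97) and (479,54). Correcting partly, then lowering by force feel.

Emit:
jog_arm(rows=[[[-0.009,-0.006,0.04],[0,0,0]],[[-0.009,-0.006,0.06],[0,0,0]],[[-0.009,-0.006,0.085],[0,0,0]],[[-0.009,-0.006,0.085],[0,0,0]]])

```text
t: 21.7
tool_pos: [0.6375, 0.0717, 0.0825]
orientation: [-2.437, -1.98, 0.003]
force: [-0.3, 0.5, 0.6]
opening: 0.0491
gripper_force: 35.0
```

```bash
cat > st.py <<'E'
from plan import *
s=robot.read_state(); print(s['force'].round(1),s['wrist_torque'].round(2),s['tool_pos'].round(4),s['orientation'].round(3),s['opening'])
E
python3 st.py
```

```text
[-0.3  0.5  0.6] [-0.11 -0.07  0.05] [0.6375 0.0717 0.0825] [-2.437 -1.98   0.003] 0.049140668248575964
```

Emit:
jog_arm(rows=[[[0,0,0.03],[0,0,0]],[[0,0,0.06],[0,0,0]],[[0,0,0.06],[0,0,0]]])

```text
t: 22.0
tool_pos: [0.6376, 0.0717, 0.0706]
orientation: [-2.438, -1.98, 0.003]
force: [-0.6, 0.2, -0.5]
opening: 0.0493
gripper_force: 35.0
```

```bash
python3 st.py
```

```text
[-0.6  0.2 -0.5] [-0.04 -0.05 -0.01] [0.6376 0.0717 0.0706] [-2.438 -1.98   0.003] 0.049342905525751345
```

Clean fit. Lower it to the stack and release.

Emit:
jog_arm(rows=[[[0,0,0.04],[0,0,0]],[[0,0,0.08],[0,0,0]],[[0,0,0.12],[0,0,0]],[[0,0,0.15],[0,0,0]],[[0,0,0.15],[0,0,0]]])

```text
t: 22.5
tool_pos: [0.6377, 0.0718, 0.0405]
orientation: [-2.438, -1.98, 0.002]
force: [0.4, -0.1, -0.6]
opening: 0.0493
gripper_force: 35.0
```

Emit:
jog_arm(rows=[[[0,0,0],[0,0,0]],[[0,0,0],[0,0,0]],[[0,0,0],[0,0,0]],[[0,0,0],[0,0,0]]], hand=-0.5)

```text
t: 22.9
tool_pos: [0.6388, 0.0718, 0.0425]
orientation: [2.438, 1.98, 0.001]
force: [-0.6, -0.7, -0.7]
opening: 0.0696
gripper_force: 0.0
```

Emit:
jog_arm(rows=[[[0,0,-0.2],[0,0,0]],[[0,0,-0.4],[0,0,0]],[[0,0,-0.55],[0,0,0]],[[0,0,-0.55],[0,0,0]],[[0,0,-0.55],[0,0,0]]])

```text
t: 23.4
tool_pos: [0.6393, 0.0718, 0.1534]
orientation: [2.437, 1.98, 0.003]
force: [-0.1, 0.2, -0.6]
opening: 0.0699
gripper_force: 0.0
```

Run:
```python
from plan import *
from m import *
t=cam('top'); T=t['frame']; H=[]
I=T.astype(int)
for v,u in((int(round(186)),0),): pass
# board 3 holes: predicted from rect centre/angle
ctr=np.array([.5303,-.4115]); d=np.array([np.cos(np.radians(5.2)),np.sin(np.radians(5.2))])
for s in(1,-1):
    u=proj(t,[*(ctr+s*.065*d),.006]).round().astype(int); b=blob(T,*u,3,False); H.append(onz(t,*b,.006)[:2])
H=np.array(H); e=H[0]-H[1]; C=H.mean(0); a=np.degrees(np.arctan2(e[1],e[0])); print(H.round(4),np.linalg.norm(e),C.round(4),a)
plan((*C,.14,a+90))
```

```text
[[ 0.5953 -0.4062]
 [ 0.4657 -0.4178]] 0.13010218432810614 [ 0.5305 -0.412 ] 5.129653675307051
now [0.6382 0.0718 0.1516] yaw -11.83 q [ 0.03  0.28  1.44 -0.    1.42  0.24] open 0.0698 F [-0.5 -0.3 -1.4] t 23.45
[-0.826, -0.01, 0.019] [-0.0, 0.0, 0.271] rows 4 -> [ 0.602 -0.089  0.148]
[-0.757, 0.331, 0.019] [0.0, 0.0, 0.271] rows 4 -> [ 0.566 -0.251  0.144]
[-0.553, 0.614, 0.019] [0.0, 0.0, 0.271] rows 4 -> [ 0.531 -0.412  0.14 ]
```

Emit:
jog_arm(rows=[[[-0.826,-0.01,0.019],[0,0,0.271]],[[-0.826,-0.01,0.019],[0,0,0.271]],[[-0.826,-0.01,0.019],[0,0,0.271]],[[-0.826,-0.01,0.019],[0,0,0.271]]])

```text
t: 23.85
tool_pos: [0.6001, -0.0935, 0.1458]
orientation: [-2.806, -1.41, 0.006]
force: [-0.2, 0.0, -0.2]
opening: 0.0699
gripper_force: 0.0
```

Emit:
jog_arm(rows=[[[-0.757,0.331,0.019],[0,0,0.271]],[[-0.757,0.331,0.019],[0,0,0.271]],[[-0.757,0.331,0.019],[0,0,0.271]],[[-0.757,0.331,0.019],[0,0,0.271]]])

```text
t: 24.25
tool_pos: [0.5644, -0.2543, 0.1425]
orientation: [-3.04, -0.788, 0.004]
force: [-0.3, -0.1, 0.3]
opening: 0.07
gripper_force: 0.0
```

Emit:
jog_arm(rows=[[[-0.553,0.614,0.019],[0,0,0.271]],[[-0.553,0.614,0.019],[0,0,0.271]],[[-0.553,0.614,0.019],[0,0,0.271]],[[-0.553,0.614,0.019],[0,0,0.271]]])

```text
t: 24.65
tool_pos: [0.5285, -0.4152, 0.1388]
orientation: [-3.138, -0.13, 0.003]
force: [-0.5, 0.5, -0.0]
opening: 0.0698
gripper_force: 0.0
```

Emit:
jog_arm(rows=[[[0,0,0.3],[0,0,0]],[[0,0,0.5],[0,0,0]],[[0,0,0.5],[0,0,0]],[[0,0,0.5],[0,0,0]],[[0,0,0.5],[0,0,0]]])

```text
t: 25.15
tool_pos: [0.5325, -0.4126, 0.0438]
orientation: [3.136, 0.14, 0.004]
force: [0.6, 0.1, 0.4]
opening: 0.0697
gripper_force: 0.0
```

```bash
python3 -c "
from plan import *
plan((.5305,-.412,.004,95.13))"
```

```text
now [ 0.5325 -0.4126  0.0438] yaw -84.88 q [-0.74  0.46  1.43  0.    1.26  0.75] open 0.0697 F [0.6 0.1 0.4] t 25.15
[-0.01, -0.004, 0.199] [0.002, -0.002, -0.0] rows 1 -> [ 0.53  -0.412  0.004]
```

Emit:
jog_arm(rows=[[[-0.006,-0.003,0.1],[0,0,0]],[[-0.006,-0.003,0.195],[0,0,0]],[[-0.006,-0.003,0.195],[0,0,0]],[[-0.006,-0.003,0.195],[0,0,0]]])

```text
t: 25.55
tool_pos: [0.5306, -0.4123, 0.0043]
orientation: [3.136, 0.138, 0.003]
force: [-0.2, 0.1, -0.3]
opening: 0.0696
gripper_force: 0.0
```

Emit:
jog_arm(rows=[[[0,0,0],[0,0,0]],[[0,0,0],[0,0,0]],[[0,0,0],[0,0,0]],[[0,0,0],[0,0,0]],[[0,0,0],[0,0,0]]], hand=1, squeeze=35)

```text
t: 26.05
tool_pos: [0.5299, -0.412, 0.0029]
orientation: [3.138, 0.137, 0.002]
force: [-0.1, 2.0, 5.2]
opening: 0.0494
gripper_force: 35.0
```

Emit:
jog_arm(rows=[[[0,0,-0.1],[0,0,0]],[[0,0,-0.3],[0,0,0]],[[0,0,-0.5],[0,0,0]],[[0,0,-0.7],[0,0,0]],[[0,0,-0.7],[0,0,0]]])

```text
t: 26.55
tool_pos: [0.5324, -0.4144, 0.15]
orientation: [3.13, 0.137, 0.013]
force: [0.8, -1.4, -0.2]
opening: 0.0496
gripper_force: 35.0
```

Emit:
jog_arm(rows=[[[0,0,0],[0,0,0]],[[0,0,0],[0,0,0]],[[0,0,0],[0,0,0]],[[0,0,0],[0,0,0]],[[0,0,0],[0,0,0]]])

```text
t: 27.05
tool_pos: [0.5288, -0.4111, 0.1404]
orientation: [-3.137, -0.137, 0.002]
force: [-0.4, 0.0, -0.1]
opening: 0.0492
gripper_force: 35.0
```

```bash
python3 -c "
from plan import *
plan((.638,.0718,.14,-11.85))"
```

```text
now [ 0.5288 -0.4111  0.1404] yaw -85.0 q [-0.74  0.36  1.36 -0.    1.42  0.75] open 0.0492 F [-0.4  0.  -0.1] t 27.05
[0.252, -0.786, 0.001] [-0.001, 0.001, -0.271] rows 4 -> [ 0.565 -0.25   0.14 ]
[0.554, -0.612, 0.001] [0.0, 0.0, -0.271] rows 4 -> [ 0.602 -0.089  0.14 ]
[0.757, -0.329, 0.001] [0.0, 0.0, -0.271] rows 4 -> [0.638 0.072 0.14 ]
```

Emit:
jog_arm(rows=[[[0.252,-0.786,0],[0,0,-0.271]],[[0.252,-0.786,0],[0,0,-0.271]],[[0.252,-0.786,0],[0,0,-0.271]],[[0.252,-0.786,0],[0,0,-0.271]]])

```text
t: 27.45
tool_pos: [0.5665, -0.2459, 0.1413]
orientation: [-3.034, -0.808, -0.0]
force: [-0.1, -0.1, -1.1]
opening: 0.0493
gripper_force: 35.0
```

Emit:
jog_arm(rows=[[[0.554,-0.612,0],[0,0,-0.271]],[[0.554,-0.612,0],[0,0,-0.271]],[[0.554,-0.612,0],[0,0,-0.271]],[[0.554,-0.612,0],[0,0,-0.271]]])

```text
t: 27.85
tool_pos: [0.6028, -0.0852, 0.1415]
orientation: [-2.796, -1.429, -0.001]
force: [0.1, -0.2, -0.7]
opening: 0.0496
gripper_force: 35.0
```

Emit:
jog_arm(rows=[[[0.757,-0.329,0],[0,0,-0.271]],[[0.757,-0.329,0],[0,0,-0.271]],[[0.757,-0.329,0],[0,0,-0.271]],[[0.757,-0.329,0],[0,0,-0.271]]])

```text
t: 28.25
tool_pos: [0.6391, 0.0754, 0.1414]
orientation: [-2.433, -1.986, -0.001]
force: [0.5, -0.1, 0.4]
opening: 0.0492
gripper_force: 35.0
```

Emit:
jog_arm(rows=[[[0,0,0.1],[0,0,0]],[[0,0,0.2],[0,0,0]],[[0,0,0.2],[0,0,0]],[[0,0,0.2],[0,0,0]],[[0,0,0.2],[0,0,0]]])

```text
t: 28.75
tool_pos: [0.6395, 0.0707, 0.103]
orientation: [2.439, 1.978, 0.002]
force: [0.8, 0.0, -0.8]
opening: 0.0496
gripper_force: 35.0
```

Emit:
jog_arm(rows=[[[0,0,0],[0,0,0]],[[0,0,0],[0,0,0]],[[0,0,0],[0,0,0]],[[0,0,0],[0,0,0]]])

```text
t: 29.15
tool_pos: [0.6387, 0.0715, 0.102]
orientation: [2.438, 1.98, 0.001]
force: [-0.2, -0.9, -0.1]
opening: 0.0496
gripper_force: 35.0
```

```bash
python3 -c "
from plan import *
plan((.638,.0718,.0825,-11.85))
c=cam('scene')
a=cv2.resize(c['frame'][180:250,325:425],None,fx=6,fy=6,interpolation=cv2.INTER_CUBIC); save('p8.png',a)"
```

```text
now [0.6387 0.0715 0.102 ] yaw -11.83 q [0.03 0.32 1.48 0.   1.34 0.24] open 0.0496 F [-0.2 -0.9 -0.1] t 29.15
[0.001, -0.004, 0.097] [0.0, -0.0, 0.0] rows 1 -> [0.638 0.072 0.082]
```

View pics/p8.png

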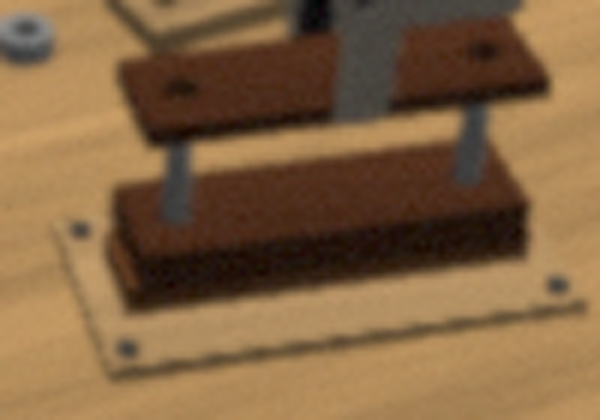

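Two boards are flush. Board 3's holes at (180,88) and (484,50) sit over the pin axes. Lowering.

Emit:
jog_arm(rows=[[[0.001,-0.004,0.05],[0,0,0]],[[0.001,-0.004,0.07],[0,0,0]],[[0.001,-0.004,0.095],[0,0,0]],[[0.001,-0.004,0.095],[0,0,0]]])

```text
t: 29.6
tool_pos: [0.6372, 0.0719, 0.0813]
orientation: [-2.438, -1.98, 0.002]
force: [-0.1, 1.1, -0.5]
opening: 0.0496
gripper_force: 35.0
```

```bash
python3 st.py
```

```text
[-0.1  1.1 -0.5] [-0.02 -0.11 -0.  ] [0.6372 0.0719 0.0813] [-2.438e+00 -1.980e+00  2.000e-03] 0.04958521877127686
```

Emit:
jog_arm(rows=[[[0,0,0.03],[0,0,0]],[[0,0,0.06],[0,0,0]],[[0,0,0.06],[0,0,0]]])

```text
t: 29.9
tool_pos: [0.6379, 0.0721, 0.0698]
orientation: [-2.438, -1.98, -0.001]
force: [2.0, 1.5, -0.4]
opening: 0.0494
gripper_force: 35.0
```

Emit:
jog_arm(rows=[[[0,0,0.03],[0,0,0]],[[0,0,0.06],[0,0,0]],[[0,0,0.09],[0,0,0]],[[0,0,0.09],[0,0,0]]])

```text
t: 30.3
tool_pos: [0.6378, 0.0722, 0.0517]
orientation: [-2.438, -1.98, -0.0]
force: [3.1, 2.0, 0.4]
opening: 0.0493
gripper_force: 35.0
```

Emit:
jog_arm(rows=[[[0,0,0],[0,0,0]],[[0,0,0],[0,0,0]],[[0,0,0],[0,0,0]],[[0,0,0],[0,0,0]]], hand=-0.5)

```text
t: 30.7
tool_pos: [0.6377, 0.0716, 0.0526]
orientation: [-2.439, -1.981, 0.001]
force: [-0.0, -0.2, -0.9]
opening: 0.0693
gripper_force: 0.0
```

Emit:
jog_arm(rows=[[[0,0,-0.2],[0,0,0]],[[0,0,-0.4],[0,0,0]],[[0,0,-0.5],[0,0,0]],[[0,0,-0.5],[0,0,0]],[[0,0,-0.5],[0,0,0]]])

```text
t: 31.2
tool_pos: [0.6379, 0.0718, 0.1525]
orientation: [2.438, 1.98, 0.0]
force: [-0.1, 0.1, -1.3]
opening: 0.0695
gripper_force: 0.0
```

Run:
```python
from plan import *
from m import *
plan((.434,.163,.14,-3.9+90-90))
c=cam('scene');t=cam('top');T=t['frame']
I=T.astype(int); m=(I[...,0]<125)&(I[...,0]-I[...,2]>38); m[:225]=0;m[250:]=0;m[:,:230]=0;m[:,:226]=0;m[:,275:]=0
print([r for r in rects(t,T,.036,m,30)])
a=cv2.resize(c['frame'][180:250,325:425],None,fx=6,fy=6,interpolation=cv2.INTER_CUBIC)
b=cv2.resize(T[222:252,220:320],None,fx=6,fy=6,interpolation=cv2.INTER_CUBIC)
save('p9.png',np.vstack([a,b]))
```

```text
now [0.6379 0.0718 0.1525] yaw -11.83 q [ 0.03  0.28  1.44 -0.    1.42  0.24] open 0.0695 F [-0.1  0.1 -1.3] t 31.2
[0.237, -1.091, 0.062] [0.0, 0.0, -0.088] rows 5 -> [0.434 0.163 0.14 ]
[]
```

View pics/p9.png

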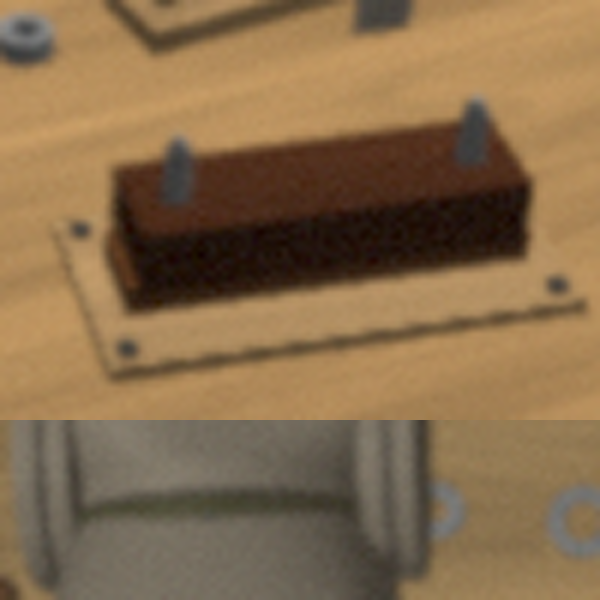

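Three boards are stacked flush, pins at (178,200) and (472,160). Now the plate pose from the saved top and scene images. I'll keep the last picture view in reserve.

Run:
```python
from plan import *
from m import *
T=np.load('top0.npy'); S=np.load('scene0.npy'); t=cam('top'); c=cam('scene')
for n,q,im,(v0,v1,u0,u1) in(('top',t,T,(228,245,232,266)),('scene',c,S,(160,182,350,390))):
    I=im.astype(int); m=np.zeros(I.shape[:2],bool); sub=I[v0:v1,u0:u1]
    bg=np.percentile(sub.sum(2),80); m[v0:v1,u0:u1]=sub.sum(2)<bg*.78
    for r in rects(q,im,.036 if n=='top' else .036,m,30): print(n,*r)
# plate holes: darker crescents
for x,y in((33,410),(195,402)):
    u,v=round((x+.5)/4-.5+220),round((y+.5)/4-.5+135); print(im.shape and T[v-3:v+4,u-5:u+6].sum(2).tolist(),u,v)
# plate outline via saturation/pale pixels
I=T.astype(int); print('pale ref',T[242,240],T[240,272],'wood',T[228,240],T[248,250])
```

```text
top [249. 236.] [432.6 163.6  70.   18. ] -86.3
scene [378. 179.] [497.2 155.2  83.   17.4] -86.9
scene [370. 171.] [450.4 154.3  84.3  44. ] -87.2
[[332, 332, 328, 343, 326, 320, 328, 338, 331, 340, 331], [329, 334, 332, 322, 304, 302, 320, 335, 337, 337, 336], [330, 337, 329, 302, 283, 304, 322, 328, 326, 337, 343], [343, 324, 324, 284, 286, 313, 337, 341, 341, 337, 328], [337, 337, 324, 282, 273, 314, 324, 335, 338, 336, 345], [342, 326, 330, 297, 281, 286, 316, 323, 342, 324, 330], [325, 330, 330, 312, 300, 310, 323, 319, 335, 330, 324]] 228 237
[[325, 317, 314, 318, 321, 310, 309, 312, 328, 314, 324], [312, 312, 314, 309, 295, 303, 311, 316, 325, 323, 318], [313, 325, 317, 303, 295, 300, 316, 321, 329, 329, 320], [330, 324, 323, 299, 281, 316, 334, 344, 338, 331, 339], [332, 332, 336, 322, 303, 317, 331, 331, 336, 344, 344], [343, 345, 335, 325, 313, 312, 325, 335, 344, 344, 346], [354, 337, 347, 345, 341, 327, 339, 335, 337, 344, 335]] 268 235
pale ref [140 119  84] [145 121  87] wood [134 112  77] [140 115  78]
```

```bash
python3 -c "
from plan import *
plan((.4326,.1636,.12,3.7),(.4326,.1636,.019,3.7))"
```

```text
now [0.6366 0.0718 0.1503] yaw -11.83 q [ 0.03  0.28  1.44 -0.    1.42  0.24] open 0.0696 F [-0.3 -0.4  0.1] t 31.4
[0.241, -1.092, 0.155] [-0.002, 0.0, -0.173] rows 5 -> [0.433 0.164 0.12 ]
[0.0, 0.0, 0.505] [0.0, 0.0, 0.0] rows 3 -> [0.433 0.164 0.019]
```

Emit:
jog_arm(rows=[[[0.12,-0.548,0.07],[0,0,0]],[[0.12,-0.548,0.07],[0,0,0]],[[0.12,-0.548,0.07],[0,0,0]]], hand=0)

```text
t: 31.7
tool_pos: [0.5293, 0.119, 0.1342]
orientation: [-2.433, -1.979, 0.011]
force: [0.4, -0.1, 0.0]
opening: 0.0508
gripper_force: 0.0
```

Emit:
jog_arm(rows=[[[0.121,-0.548,0.085],[0,0,-0.173]],[[0.121,-0.548,0.085],[0,0,-0.173]],[[0.121,-0.548,0.085],[0,0,-0.173]],[[0.121,-0.548,0.085],[0,0,-0.173]]])

```text
t: 32.1
tool_pos: [0.431, 0.1645, 0.1203]
orientation: [-2.146, -2.293, 0.003]
force: [0.2, -0.6, -0.7]
opening: 0.0467
gripper_force: 0.0
```

Emit:
jog_arm(rows=[[[0,0,0.2],[0,0,0]],[[0,0,0.3],[0,0,0]],[[0,0,0.3],[0,0,0]],[[0,0,0.3],[0,0,0]],[[0,0,0.3],[0,0,0]]])

```text
t: 32.6
tool_pos: [0.435, 0.164, 0.0633]
orientation: [2.148, 2.291, 0.003]
force: [0.3, 0.3, 0.7]
opening: 0.0462
gripper_force: 0.0
```

```bash
python3 -c "
from plan import *
plan((.4326,.1636,.019,3.7))"
```

```text
now [0.435  0.164  0.0633] yaw 3.68 q [ 0.25 -0.11  2.02 -0.    1.22  0.19] open 0.0462 F [0.3 0.3 0.7] t 32.6
[-0.001, -0.012, 0.221] [0.002, -0.0, -0.0] rows 1 -> [0.433 0.164 0.019]
```

Emit:
jog_arm(rows=[[[0,-0.006,0.1],[0,0,0]],[[0,-0.006,0.2],[0,0,0]],[[0,-0.006,0.22],[0,0,0]],[[0,-0.006,0.22],[0,0,0]]])

```text
t: 33.0
tool_pos: [0.4323, 0.1639, 0.0182]
orientation: [2.148, 2.292, 0.0]
force: [-0.1, 0.2, 0.2]
opening: 0.0466
gripper_force: 0.0
```

Emit:
jog_arm(rows=[[[0,0,0],[0,0,0]],[[0,0,0],[0,0,0]],[[0,0,0],[0,0,0]],[[0,0,0],[0,0,0]],[[0,0,0],[0,0,0]]], hand=1, squeeze=40)

```text
t: 33.5
tool_pos: [0.4324, 0.164, 0.0182]
orientation: [2.148, 2.292, 0.001]
force: [-1.3, -0.4, 3.6]
opening: 0.0178
gripper_force: 40.0
```

Emit:
jog_arm(rows=[[[0,0,-0.1],[0,0,0]],[[0,0,-0.3],[0,0,0]],[[0,0,-0.5],[0,0,0]],[[0,0,-0.6],[0,0,0]],[[0,0,-0.6],[0,0,0]]])

```text
t: 34.0
tool_pos: [0.4343, 0.1645, 0.1412]
orientation: [2.145, 2.29, 0.009]
force: [0.3, -0.1, -0.5]
opening: 0.0177
gripper_force: 39.9
```

Emit:
jog_arm(rows=[[[0,0,0],[0,0,0]],[[0,0,0],[0,0,0]],[[0,0,0],[0,0,0]],[[0,0,0],[0,0,0]],[[0,0,0],[0,0,0]]])

```text
t: 34.5
tool_pos: [0.4315, 0.1637, 0.1368]
orientation: [-2.147, -2.292, 0.002]
force: [-0.7, 1.1, -1.2]
opening: 0.0176
gripper_force: 39.9
```

```bash
python3 -c "
from plan import *
plan((.54,.116,.145,-4),(.638,.0718,.145,-11.85))"
```

```text
now [0.4315 0.1637 0.1368] yaw 3.74 q [ 0.25 -0.2   1.96 -0.    1.38  0.19] open 0.0176 F [-0.7  1.1 -1.2] t 34.5
[-0.273, 0.526, -0.042] [-0.001, 0.0, 0.086] rows 3 -> [0.54  0.116 0.145]
[-0.186, 0.504, 0.0] [0.0, 0.0, 0.087] rows 3 -> [0.638 0.072 0.145]
```

Emit:
jog_arm(rows=[[[-0.273,0.526,-0.042],[0,0,0.086]],[[-0.273,0.526,-0.042],[0,0,0.086]],[[-0.273,0.526,-0.042],[0,0,0.086]],[[-0.273,0.526,-0.042],[0,0,0.086]]])

```text
t: 34.9
tool_pos: [0.5426, 0.1148, 0.1459]
orientation: [2.3, 2.14, 0.0]
force: [0.4, 0.9, -1.3]
opening: 0.0174
gripper_force: 39.9
```

Emit:
jog_arm(rows=[[[-0.186,0.504,0],[0,0,0.087]],[[-0.186,0.504,0],[0,0,0.087]],[[-0.186,0.504,0],[0,0,0.087]],[[-0.186,0.504,0],[0,0,0.087]]])

```text
t: 35.3
tool_pos: [0.6383, 0.0717, 0.1447]
orientation: [-2.438, -1.979, 0.003]
force: [-1.2, 0.9, -2.1]
opening: 0.0173
gripper_force: 39.9
```

Emit:
jog_arm(rows=[[[0,0,0.1],[0,0,0]],[[0,0,0.16],[0,0,0]],[[0,0,0.16],[0,0,0]],[[0,0,0.16],[0,0,0]],[[0,0,0.16],[0,0,0]]])

```text
t: 35.8
tool_pos: [0.6387, 0.0725, 0.1153]
orientation: [2.437, 1.981, 0.002]
force: [0.7, 0.4, -1.1]
opening: 0.0174
gripper_force: 39.9
```

Emit:
jog_arm(rows=[[[0,0,0],[0,0,0]],[[0,0,0],[0,0,0]],[[0,0,0],[0,0,0]]])

```text
t: 36.1
tool_pos: [0.6387, 0.0721, 0.1145]
orientation: [2.438, 1.98, 0.001]
force: [-0.3, 0.1, -1.4]
opening: 0.0177
gripper_force: 39.9
```

```bash
python3 -c "
from plan import *
plan((.638,.0718,.100,-11.85))
c=cam('scene')
a=cv2.resize(c['frame'][165:250,325:425],None,fx=6,fy=6,interpolation=cv2.INTER_CUBIC); save('p10.png',a)"
```

```text
now [0.6387 0.0721 0.1145] yaw -11.83 q [0.03 0.31 1.47 0.   1.36 0.24] open 0.0177 F [-0.3  0.1 -1.4] t 36.1
[-0.002, -0.003, 0.072] [0.0, -0.0, 0.0] rows 1 -> [0.638 0.072 0.1  ]
```

Lower by feel: contact with the tips would come near TCP z 0.102.

Emit:
jog_arm(rows=[[[-0.002,-0.004,0.04],[0,0,0]],[[-0.002,-0.004,0.07],[0,0,0]],[[-0.002,-0.004,0.085],[0,0,0]],[[-0.002,-0.004,0.085],[0,0,0]]])

```text
t: 36.55
tool_pos: [0.6375, 0.0709, 0.0965]
orientation: [2.438, 1.98, -0.002]
force: [0.3, -4.6, -0.7]
opening: 0.0177
gripper_force: 40.0
```

```bash
python3 st.py
```

```text
[ 0.3 -4.6 -0.7] [-1.03 -0.11  0.09] [0.6375 0.0709 0.0965] [ 2.438e+00  1.980e+00 -2.000e-03] 0.017684221207626187
```

Emit:
jog_arm(rows=[[[-0.006,0,0.02],[0,0,0]],[[-0.007,0,0.04],[0,0,0]],[[-0.007,0,0.06],[0,0,0]],[[-0.007,0,0.06],[0,0,0]]])

```text
t: 36.95
tool_pos: [0.6375, 0.0698, 0.0843]
orientation: [2.438, 1.98, -0.001]
force: [1.3, -6.5, -0.5]
opening: 0.0177
gripper_force: 40.0
```

```bash
python3 st.py
```

```text
[ 1.3 -6.5 -0.5] [-1.35 -0.44  0.16] [0.6375 0.0698 0.0843] [ 2.438e+00  1.980e+00 -1.000e-03] 0.017694712837357313
```

Emit:
jog_arm(rows=[[[-0.009,0.002,0.02],[0,0,0]],[[-0.009,0.002,0.04],[0,0,0]],[[-0.009,0.002,0.058],[0,0,0]],[[-0.009,0.002,0.058],[0,0,0]]])

```text
t: 37.35
tool_pos: [0.637, 0.069, 0.0726]
orientation: [-2.438, -1.98, 0.001]
force: [0.4, -0.8, -3.5]
opening: 0.0177
gripper_force: 40.0
```

```bash
python3 st.py
```

```text
[ 0.4 -0.8 -3.5] [-0.2  -0.34  0.07] [0.637  0.069  0.0726] [-2.438e+00 -1.980e+00  1.000e-03] 0.017700806520187698
```

Emit:
jog_arm(rows=[[[0,0,0.005],[0,0,0]],[[0,0,0.005],[0,0,0]]])

```text
t: 37.55
tool_pos: [0.6371, 0.069, 0.0723]
orientation: [-2.438, -1.981, 0.0]
force: [0.3, -0.6, -1.5]
opening: 0.0178
gripper_force: 40.0
```

Emit:
jog_arm(rows=[[[0,0,0],[0,0,0]],[[0,0,0],[0,0,0]],[[0,0,0],[0,0,0]],[[0,0,0],[0,0,0]]], hand=0)

```text
t: 37.95
tool_pos: [0.6374, 0.0687, 0.0725]
orientation: [2.438, 1.981, 0.0]
force: [0.2, 0.3, 0.2]
opening: 0.0442
gripper_force: 0.0
```

Emit:
jog_arm(rows=[[[0,0,-0.2],[0,0,0]],[[0,0,-0.4],[0,0,0]],[[0,0,-0.4],[0,0,0]],[[0,0,-0.4],[0,0,0]]])

```text
t: 38.35
tool_pos: [0.6386, 0.0687, 0.1544]
orientation: [2.437, 1.979, 0.005]
force: [0.2, -0.6, -0.6]
opening: 0.0462
gripper_force: 0.0
```

Emit:
jog_arm(rows=[[[-0.8,0,0],[0,0,0]],[[-0.8,0,0],[0,0,0]],[[-0.8,0,0],[0,0,0]],[[-0.8,0,0],[0,0,0]],[[-0.8,0,0],[0,0,0]]])

```text
t: 38.85
tool_pos: [0.6033, -0.0896, 0.1508]
orientation: [-2.44, -1.975, 0.002]
force: [-0.7, 0.5, 0.9]
opening: 0.0464
gripper_force: 0.0
```

```bash
cat > rings.py <<'E'
from plan import *
from m import *
def rings():
    c=cam("top"); im=c["frame"]; L=im.astype(int); m=((L[...,2]-L[...,0]>-12)&(L.max(2)>70)).astype(np.uint8); m[:130]=0;m[260:]=0;m[:,:230]=0;m[:,480:]=0
    k,lab,st,ce=cv2.connectedComponentsWithStats(m,connectivity=8)
    for i in range(1,k):
        x,y,w,h,a=st[i]
        if 10<a<90:
            ys,xs=np.nonzero(lab==i); f=np.array([onz(c,u,v,.012)[:2] for u,v in zip(xs,ys)]).astype(np.float32)
            (q,r)=cv2.minEnclosingCircle(f*1000); print("top",st[i],"bbox ctr",onz(c,x+(w-1)/2,y+(h-1)/2,.012)[:2].round(4),"mean",f.mean(0).round(4),"dia",round(2*r+3,1))
    c=cam("scene"); im=c["frame"]; L=im.astype(int); m=((L[...,2]-L[...,0]>-12)&(L.max(2)>70)&(abs(L[...,1]-L[...,0])<15)).astype(np.uint8); m[:165]=0;m[300:]=0;m[:,:160]=0;m[:,450:]=0
    k,lab,st,ce=cv2.connectedComponentsWithStats(m,connectivity=8)
    for i in range(1,k):
        if st[i,4]>15: x,y,w,h,a=st[i]; print("scene",st[i],onz(c,x+(w-1)/2,y+(h-1)/2,.008)[:2].round(4))
    return c
E
python3 - <<'E'
from rings import *
c=rings(); s=robot.read_state(); print(s['tool_pos'],s['t'])
a=cv2.resize(c['frame'][165:250,325:425],None,fx=6,fy=6,interpolation=cv2.INTER_CUBIC); save('p11.png',a)
E
```

```text
top [370 165   8   8  36] bbox ctr [ 0.6513 -0.235 ] mean [ 0.6513 -0.2356] dia 29.4
scene [306 165  27  25 185] [0.3783 0.0185]
scene [325 183   8   7  42] [0.4345 0.0246]
scene [298 188  11   7  58] [ 0.428  -0.0534]
scene [312 251   8   9  52] [ 0.6846 -0.1235]
scene [260 255  12  10  84] [ 0.6514 -0.2354]
[ 0.60414712 -0.08697836  0.15134169] 38.95
```

Collars haven't moved: X at top (373,168) is 29 mm and Y is at scene (328,186). Neither is collar_3 (24 mm) or collar_4 (38 mm). Picking X.

```bash
python3 -c "
from plan import *
plan((.6513,-.2352,.05,-11.85))"
```

```text
now [ 0.6041 -0.087   0.1513] yaw -11.84 q [-0.23  0.2   1.54  0.    1.41 -0.02] open 0.0466 F [ 0.2  0.5 -0.9] t 38.95
[-0.677, 0.384, 0.506] [-0.001, -0.0, 0.0] rows 4 -> [ 0.651 -0.235  0.05 ]
```

Emit:
jog_arm(rows=[[[-0.677,0.384,0.2],[0,0,0]],[[-0.677,0.384,0.2],[0,0,0]],[[-0.677,0.384,0.2],[0,0,0]],[[-0.677,0.384,0.4],[0,0,0]],[[-0.677,0.384,0.5],[0,0,0]]])

```text
t: 39.45
tool_pos: [0.6512, -0.2358, 0.048]
orientation: [-2.436, -1.978, 0.003]
force: [-0.1, 0.1, -0.4]
opening: 0.0464
gripper_force: 0.0
```

Emit:
jog_arm(rows=[[[0,0,0],[0,0,0]],[[0,0,0],[0,0,0]],[[0,0,0],[0,0,0]],[[0,0,0],[0,0,0]]])

```text
t: 39.85
tool_pos: [0.6537, -0.2358, 0.055]
orientation: [2.435, 1.98, 0.003]
force: [0.2, -0.1, 0.6]
opening: 0.0469
gripper_force: 0.0
```

```bash
python3 -c "
from rings import *
plan((.6513,-.2352,.004,-11.85))"
```

```text
now [ 0.6537 -0.2358  0.055 ] yaw -11.76 q [-0.42  0.5   1.35  0.    1.29 -0.21] open 0.0469 F [ 0.2 -0.1  0.6] t 39.85
[0.001, -0.013, 0.255] [0.002, 0.0, 0.001] rows 2 -> [ 0.651 -0.235  0.004]
```

Emit:
jog_arm(rows=[[[0.002,-0.008,0.1],[0,0,0]],[[0.002,-0.008,0.2],[0,0,0]],[[0.002,-0.008,0.24],[0,0,0]],[[0.002,-0.008,0.24],[0,0,0]]])

```text
t: 40.25
tool_pos: [0.6498, -0.2349, 0.0037]
orientation: [-2.437, -1.98, 0.001]
force: [0.9, 0.2, -0.5]
opening: 0.0466
gripper_force: 0.0
```

Emit:
jog_arm(rows=[[[0,0,0],[0,0,0]],[[0,0,0],[0,0,0]],[[0,0,0],[0,0,0]],[[0,0,0],[0,0,0]],[[0,0,0],[0,0,0]]], hand=1, squeeze=35)

```text
t: 40.75
tool_pos: [0.6515, -0.2359, 0.006]
orientation: [2.437, 1.979, 0.002]
force: [-1.2, 0.6, 5.6]
opening: 0.0286
gripper_force: 35.0
```

Emit:
jog_arm(rows=[[[0,0,-0.1],[0,0,0]],[[0,0,-0.3],[0,0,0]],[[0,0,-0.5],[0,0,0]],[[0,0,-0.65],[0,0,0]],[[0,0,-0.65],[0,0,0]]])

```text
t: 41.25
tool_pos: [0.6538, -0.237, 0.1417]
orientation: [2.431, 1.975, 0.007]
force: [1.4, 0.1, 0.2]
opening: 0.0286
gripper_force: 35.0
```

Emit:
jog_arm(rows=[[[0,0,0],[0,0,0]],[[0,0,0],[0,0,0]],[[0,0,0],[0,0,0]],[[0,0,0],[0,0,0]]])

```text
t: 41.65
tool_pos: [0.6496, -0.2351, 0.1325]
orientation: [-2.437, -1.979, 0.002]
force: [0.8, 0.5, -1.3]
opening: 0.0285
gripper_force: 35.0
```

```bash
python3 -c "
from plan import *
plan((.6243,.0069,.13,-11.85))"
```

```text
now [ 0.6496 -0.2351  0.1325] yaw -11.83 q [-0.42  0.43  1.3  -0.    1.42 -0.21] open 0.0285 F [ 0.8  0.5 -1.3] t 41.65
[1.158, -0.372, 0.014] [-0.002, -0.0, 0.0] rows 5 -> [0.624 0.007 0.13 ]
```

Emit:
jog_arm(rows=[[[0.58,-0.19,0],[0,0,0]],[[0.58,-0.19,0],[0,0,0]],[[0.58,-0.19,0],[0,0,0]],[[0.58,-0.19,0],[0,0,0]]])

```text
t: 42.05
tool_pos: [0.6364, -0.1105, 0.1336]
orientation: [-2.433, -1.984, 0.001]
force: [0.1, -0.4, 0.1]
opening: 0.0286
gripper_force: 35.0
```

Emit:
jog_arm(rows=[[[0.579,-0.188,0],[0,0,0]],[[0.579,-0.188,0],[0,0,0]],[[0.579,-0.188,0],[0,0,0]],[[0.579,-0.188,0.1],[0,0,0]],[[0.579,-0.188,0.14],[0,0,0]]])

```text
t: 42.55
tool_pos: [0.6231, 0.0069, 0.1045]
orientation: [-2.437, -1.981, 0.003]
force: [-0.8, 0.2, -0.2]
opening: 0.0289
gripper_force: 35.0
```

Emit:
jog_arm(rows=[[[0,0,0],[0,0,0]],[[0,0,0],[0,0,0]],[[0,0,0],[0,0,0]],[[0,0,0],[0,0,0]],[[0,0,0],[0,0,0]]])

```text
t: 43.05
tool_pos: [0.6244, 0.0065, 0.1071]
orientation: [2.438, 1.98, 0.001]
force: [0.5, 0.1, -0.2]
opening: 0.0283
gripper_force: 35.0
```

```bash
python3 -c "
from plan import *
plan((.6243,.0069,.09,-11.85))
c=cam('scene')
a=cv2.resize(c['frame'][165:250,325:425],None,fx=6,fy=6,interpolation=cv2.INTER_CUBIC); save('p12.png',a)"
```

```text
now [0.6244 0.0065 0.1071] yaw -11.86 q [-0.07  0.27  1.54 -0.    1.33  0.14] open 0.0283 F [ 0.5  0.1 -0.2] t 43.05
[0.002, -0.001, 0.085] [0.001, -0.0, -0.0] rows 1 -> [0.624 0.007 0.09 ]
```

View pics/p12.png

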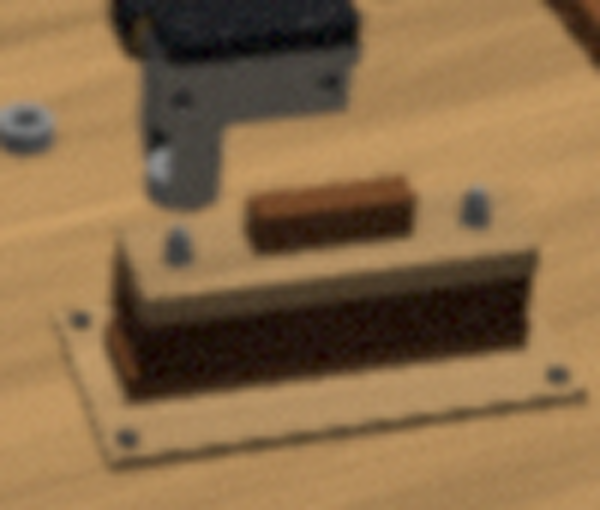

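The plate is flush with the rib up, and its pins are at (178,245) and (475,208). The held collar shows at (160,165), left of the near finger. That is the last allowed view, so I'll check the collar's pose in the grip numerically.

Run:
```python
from h import *
c=cam('scene'); I=c['frame'].astype(int)
print(c['frame'][186:202,344:366].sum(2)//3)
s=robot.read_state(); p=s['tool_pos']; y=np.array([.979,-.205,0]);x=np.array([.205,.979,0])
for n,q in(('tip',p),('collar ctr',p+[0,0,.003]),('+x15',p+.015*x+[0,0,.003]),('-x15',p-.015*x+[0,0,.003]),('near finger pad +7.5',p+.015*y+.0075*x),('-7.5',p+.015*y-.0075*x),('near outer',p+.03*y)): print(n,proj(c,q).round(1))
t=cam('top'); print('topproj',proj(t,p)); print(t['frame'][168:180,290:306].sum(2)//3)
```

```text
[[130 126 129 120  94  69  49  56  57  66  72  68  70  69  66  69  66  68
   93 110 122 125]
 [130 136 133 127  99  66  38  32  42  60  69  73  66  65  70  68  68  76
  107 124 131 134]
 [138 136 136 129 103  67  36  32  43  63  68  69  69  66  65  67  65  82
  111 129 132 133]
 [140 140 137 129 104  71  56  70  80  75  73  71  67  67  68  69  67  82
  111 134 132 137]
 [138 140 140 135 115  86  92 117 114  93  75  72  66  67  67  64  69  84
  116 135 137 140]
 [139 139 141 137 124 111 123 133 120  92  74  69  70  66  65  68  69  83
  120 136 138 138]
 [140 141 140 136 132 127 132 135 118  89  74  67  66  68  70  69  68  86
  122 141 145 145]
 [143 140 140 141 137 123 123 133 118  95  74  69  68  69  66  67  71  90
  124 142 146 147]
 [142 142 141 140 129 110 103 117 110  94  73  70  68  67  65  67  68  97
  130 145 148 147]
 [139 140 140 140 126  96  80  85  87  80  69  68  68  69  66  66  72 100
  132 147 143 144]
 [143 137 142 138 126  96  74  70  69  72  70  72  65  67  66  66  76 101
  129 138 140 139]
 [141 143 145 144 136 109  76  65  67  66  69  65  67  65  65  71  80 106
  1
[... 689 characters left out ...]
  58  60  61  55  60  65  62]
 [ 70  75  70  74  76  72  71  64  61  56  58  61  56  58  59  66]
 [ 57  64  62  60  59  64  64  57  56  60  60  58  63  59  65  70]
 [ 57  58  58  59  54  62  58  61  60  59  59  66  61  65  66  69]
 [ 60  58  57  59  57  58  59  58  60  61  61  60  68  73  80  86]
 [ 69  65  64  59  61  63  63  60  66  67  66  69  74  87  97 110]
 [ 78  74  69  67  63  65  66  69  70  75  77  80  90 108 122 122]
 [ 77  74  73  74  73  72  77  77  85  95 101 108 118 128 134 124]
 [ 77  76  78  83  84  85  91 102 111 119 126 128 135 135 132 118]
 [ 75  74  77  76  87  90 102 109 115 129 131 134 138 136 130 111]
 [ 59  67  61  67  72  79  91  98 102 104 112 120 122 124 116  92]]
```

The collar edges match the prediction (left edge about column 349, right edge hidden by the finger), so it is centred. Lowering by feel.

Emit:
jog_arm(rows=[[[0.001,0,0.04],[0,0,0]],[[0.001,0,0.08],[0,0,0]],[[0.001,0,0.11],[0,0,0]],[[0.001,0,0.12],[0,0,0]],[[0.001,0,0.12],[0,0,0]]])

```text
t: 43.7
tool_pos: [0.6236, 0.0072, 0.0817]
orientation: [-2.438, -1.98, 0.001]
force: [-0.2, 0.1, -0.5]
opening: 0.0288
gripper_force: 35.0
```

```bash
python3 st.py
```

```text
[-0.2  0.1 -0.5] [-0.05 -0.06 -0.01] [0.6236 0.0072 0.0817] [-2.438e+00 -1.980e+00  1.000e-03] 0.028767429564818762
```

Emit:
jog_arm(rows=[[[0,0,0.02],[0,0,0]],[[0,0,0.035],[0,0,0]],[[0,0,0.045],[0,0,0]],[[0,0,0.045],[0,0,0]]])

```text
t: 44.1
tool_pos: [0.6241, 0.0071, 0.0741]
orientation: [2.438, 1.981, 0.0]
force: [-2.0, -0.2, 4.7]
opening: 0.0288
gripper_force: 35.0
```

```bash
python3 st.py
```

```text
[-2.  -0.2  4.7] [-0.01  0.41 -0.01] [0.6241 0.0071 0.0741] [2.438 1.981 0.   ] 0.028763902663717873
```

Contact at 0.074, matching the plate height plus the grasp height, so it is seated. Release and go for Y.

Emit:
jog_arm(rows=[[[0,0,0],[0,0,0]],[[0,0,0],[0,0,0]],[[0,0,0],[0,0,0]],[[0,0,0],[0,0,0]]], hand=0)

```text
t: 44.5
tool_pos: [0.624, 0.0071, 0.0732]
orientation: [-2.438, -1.981, 0.0]
force: [0.6, -0.6, 0.5]
opening: 0.0463
gripper_force: 0.0
```

Emit:
jog_arm(rows=[[[0,0,-0.2],[0,0,0]],[[0,0,-0.35],[0,0,0]],[[0,0,-0.35],[0,0,0]],[[0,0,-0.35],[0,0,0]]])

```text
t: 44.9
tool_pos: [0.6248, 0.0071, 0.1444]
orientation: [2.437, 1.98, 0.003]
force: [0.2, -0.2, -0.3]
opening: 0.0463
gripper_force: 0.0
```

Emit:
jog_arm(rows=[[[-0.9,0,0],[0,0,0]],[[-0.9,0,0],[0,0,0]],[[-0.9,0,0],[0,0,0]],[[-0.9,0,0],[0,0,0]],[[-0.9,0,0],[0,0,0]]])

```text
t: 45.4
tool_pos: [0.585, -0.1728, 0.1413]
orientation: [-2.441, -1.974, 0.004]
force: [-0.5, -0.5, -0.2]
opening: 0.0465
gripper_force: 0.0
```

Run:
```python
from rings import *
c=rings(); plan((.5,-.02,.14,-11.85),(.4325,.0254,.05,-11.85))
print(c['frame'][194:214,345:368].sum(2)//3)
```

```text
top [337 156   5   6  16] bbox ctr [ 0.6838 -0.1237] mean [ 0.684  -0.1227] dia 22.0
top [294 170   9   8  56] bbox ctr [0.6349 0.0085] mean [0.6348 0.0093] dia 29.8
top [289 233   8   8  32] bbox ctr [0.4325 0.0253] mean [0.4326 0.0251] dia 27.3
scene [265 170  31  16 132] [ 0.3327 -0.0908]
scene [325 183   8   7  40] [0.4345 0.0246]
scene [298 187  11   8  59] [ 0.4256 -0.0524]
scene [350 201  10   9  63] [0.5481 0.051 ]
scene [312 251   8   9  50] [ 0.6846 -0.1235]
now [ 0.586  -0.1693  0.1416] yaw -11.94 q [-0.37  0.21  1.55  0.    1.39 -0.16] open 0.0467 F [ 0.6  0.2 -0.1] t 45.5
[0.641, -0.575, 0.01] [-0.002, -0.001, -0.001] rows 4 -> [ 0.5  -0.02  0.14]
[0.153, -0.377, 0.45] [0.0, 0.0, -0.0] rows 3 -> [0.432 0.025 0.05 ]
[[140 139 138 138 136 137 133 139 141 141 138 143 141 140 143 142 141 141
  146 148 144 144 145]
 [138 139 137 139 139 138 140 139 142 141 141 143 145 143 146 148 144 142
  142 145 145 139 139]
 [139 137 140 137 140 142 143 142 145 147 146 147 145 146 146 142 142 140
  138 134 134 133 128]
 [140 144 141 141 143 145 146 148 145 147 146 144 143 139 140 139 137 1
[... 878 characters left out ...]
128 127 121  99  66]
 [ 82 108 120 109  81  64  69  71  80  85  82  81  80  81  88 104 121 123
  125 123 120 109  89]
 [ 68  91 114 109  84  72  64  63  60  64  62  67  63  74  87 106 118 122
  122 123 119 121 115]
 [ 57  74 104 115 103  82  72  63  64  63  61  62  69  81  98 114 119 120
  123 121 127 128 127]
 [ 51  59  87 109 117 108  95  87  80  78  79  78  87  98 115 122 125 127
  134 131 133 135 136]
 [ 45  55  82 108 121 118 116 116 109 106 106 109 117 125 128 133 133 135
  138 137 134 132 131]
 [ 38  48  66 104 120 123 125 126 126 127 125 128 135 132 127 129 129 126
  124 124 117 108 102]
 [ 27  43  60  88 113 124 122 126 123 123 121 121 121 111 107 100  97  92
   86  81  79  72  72]]
```

Collar X is on pin b. Y is still at (0.4325, 0.0254).

Emit:
jog_arm(rows=[[[0.641,-0.575,0],[0,0,0]],[[0.641,-0.575,0],[0,0,0]],[[0.641,-0.575,0],[0,0,0]],[[0.641,-0.575,0],[0,0,0]]])

```text
t: 45.9
tool_pos: [0.4982, -0.0155, 0.1421]
orientation: [-2.433, -1.983, 0.002]
force: [-0.4, -0.4, -1.0]
opening: 0.0466
gripper_force: 0.0
```

Emit:
jog_arm(rows=[[[0.153,-0.377,0.1],[0,0,0]],[[0.153,-0.377,0.3],[0,0,0]],[[0.153,-0.377,0.44],[0,0,0]],[[0.153,-0.377,0.44],[0,0,0]],[[0.153,-0.377,0.44],[0,0,0]]])

```text
t: 46.4
tool_pos: [0.4329, 0.0262, 0.0555]
orientation: [-2.436, -1.982, 0.002]
force: [0.1, 0.1, 0.0]
opening: 0.0468
gripper_force: 0.0
```

Emit:
jog_arm(rows=[[[0,0,0],[0,0,0]],[[0,0,0],[0,0,0]],[[0,0,0],[0,0,0]],[[0,0,0],[0,0,0]]])

```text
t: 46.8
tool_pos: [0.4342, 0.0251, 0.0563]
orientation: [2.438, 1.98, 0.002]
force: [0.3, 0.1, 0.5]
opening: 0.0469
gripper_force: 0.0
```

Run:
```python
from plan import *
plan((.4325,.0253,.004,-11.85))
```

```text
now [0.4342 0.0251 0.0563] yaw -11.86 q [-0.06 -0.18  2.1   0.    1.22  0.15] open 0.0469 F [0.3 0.1 0.5] t 46.8
[-0.001, -0.009, 0.261] [0.001, -0.0, -0.0] rows 2 -> [0.432 0.025 0.004]
```

Emit:
jog_arm(rows=[[[0,-0.006,0.1],[0,0,0]],[[0,-0.006,0.2],[0,0,0]],[[0,-0.006,0.255],[0,0,0]],[[0,-0.006,0.255],[0,0,0]]])

```text
t: 47.2
tool_pos: [0.4307, 0.0256, 0.003]
orientation: [-2.437, -1.979, 0.004]
force: [-0.8, -0.2, -0.1]
opening: 0.0466
gripper_force: 0.0
```

Emit:
jog_arm(rows=[[[0,0,0],[0,0,0]],[[0,0,0],[0,0,0]],[[0,0,0],[0,0,0]],[[0,0,0],[0,0,0]],[[0,0,0],[0,0,0]]], hand=1, squeeze=35)

```text
t: 47.7
tool_pos: [0.4331, 0.0256, 0.0054]
orientation: [2.438, 1.98, 0.002]
force: [-0.7, -0.4, 7.1]
opening: 0.0289
gripper_force: 35.0
```

Emit:
jog_arm(rows=[[[0,0,-0.1],[0,0,0]],[[0,0,-0.3],[0,0,0]],[[0,0,-0.5],[0,0,0]],[[0,0,-0.68],[0,0,0]],[[0,0,-0.68],[0,0,0]]])

```text
t: 48.2
tool_pos: [0.4358, 0.0254, 0.1464]
orientation: [2.433, 1.977, 0.011]
force: [1.0, 0.2, -0.1]
opening: 0.0285
gripper_force: 35.0
```

Emit:
jog_arm(rows=[[[0,0,0],[0,0,0]],[[0,0,0],[0,0,0]],[[0,0,0],[0,0,0]],[[0,0,0],[0,0,0]],[[0,0,0],[0,0,0]]])

```text
t: 48.7
tool_pos: [0.4316, 0.0257, 0.1395]
orientation: [-2.438, -1.98, 0.002]
force: [0.6, -0.0, -0.0]
opening: 0.0283
gripper_force: 35.0
```

Run:
```python
from plan import *
plan((.54,.08,.14,-11.85),(.6510,.1341,.14,-11.85))
```

```text
now [0.4316 0.0257 0.1395] yaw -11.83 q [-0.06 -0.29  2.03  0.    1.4   0.15] open 0.0283 F [ 0.6 -0.  -0. ] t 48.7
[0.377, 0.475, -0.003] [-0.001, 0.0, 0.0] rows 3 -> [0.54 0.08 0.14]
[0.379, 0.488, 0.0] [0.0, 0.0, -0.0] rows 3 -> [0.651 0.134 0.14 ]
```

Emit:
jog_arm(rows=[[[0.377,0.47,0],[0,0,0]],[[0.377,0.47,0],[0,0,0]],[[0.377,0.47,0],[0,0,0]],[[0.377,0.47,0],[0,0,0]]])

```text
t: 49.1
tool_pos: [0.5412, 0.0814, 0.1396]
orientation: [-2.437, -1.982, 0.0]
force: [-1.4, -0.1, -0.8]
opening: 0.0286
gripper_force: 35.0
```

Emit:
jog_arm(rows=[[[0.379,0.488,0],[0,0,0]],[[0.379,0.488,0],[0,0,0]],[[0.379,0.488,0],[0,0,0]],[[0.379,0.488,0.1],[0,0,0]],[[0.379,0.488,0.17],[0,0,0]]])

```text
t: 49.6
tool_pos: [0.6502, 0.1342, 0.1048]
orientation: [-2.438, -1.981, 0.002]
force: [-0.0, -0.6, -0.1]
opening: 0.0286
gripper_force: 35.0
```

Emit:
jog_arm(rows=[[[0,0,0],[0,0,0]],[[0,0,0],[0,0,0]],[[0,0,0],[0,0,0]],[[0,0,0],[0,0,0]],[[0,0,0],[0,0,0]]])

```text
t: 50.1
tool_pos: [0.6511, 0.1343, 0.1076]
orientation: [2.438, 1.98, 0.002]
force: [-0.1, -0.0, -0.7]
opening: 0.0287
gripper_force: 35.0
```

Run:
```python
from plan import *
plan((.6510,.1341,.09,-11.85))
```

```text
now [0.6511 0.1343 0.1076] yaw -11.83 q [ 0.13  0.37  1.41 -0.    1.36  0.33] open 0.0287 F [-0.1 -0.  -0.7] t 50.1
[-0.001, -0.001, 0.088] [0.001, -0.0, 0.0] rows 1 -> [0.651 0.134 0.09 ]
```

Emit:
jog_arm(rows=[[[0,0,0.04],[0,0,0]],[[0,0,0.08],[0,0,0]],[[0,0,0.11],[0,0,0]],[[0,0,0.12],[0,0,0]],[[0,0,0.12],[0,0,0]]])

```text
t: 50.6
tool_pos: [0.6502, 0.1342, 0.0815]
orientation: [-2.438, -1.98, 0.002]
force: [0.5, 0.8, -0.8]
opening: 0.0289
gripper_force: 35.0
```

```bash
python3 st.py
```

```text
[ 0.5  0.8 -0.8] [-0.04 -0.07 -0.03] [0.6502 0.1342 0.0815] [-2.438e+00 -1.980e+00  2.000e-03] 0.028885618673464838
```

Emit:
jog_arm(rows=[[[0,0,0.02],[0,0,0]],[[0,0,0.035],[0,0,0]],[[0,0,0.045],[0,0,0]],[[0,0,0.045],[0,0,0]]])

```text
t: 51.0
tool_pos: [0.6507, 0.1344, 0.0735]
orientation: [-2.438, -1.981, 0.0]
force: [-0.7, 0.2, 0.7]
opening: 0.0284
gripper_force: 35.0
```

```bash
python3 st.py
```

```text
[-0.7  0.2  0.7] [-0.1   0.1   0.06] [0.6507 0.1344 0.0735] [-2.438 -1.981  0.   ] 0.02843976435648945
```

Nearly on the plate. 1 mm more, then release and check.

Emit:
jog_arm(rows=[[[0,0,0.005],[0,0,0]],[[0,0,0.005],[0,0,0]]])

```text
t: 51.2
tool_pos: [0.6508, 0.1344, 0.0735]
orientation: [2.438, 1.981, 0.001]
force: [-4.1, -0.8, 6.4]
opening: 0.0287
gripper_force: 35.0
```

Emit:
jog_arm(rows=[[[0,0,0],[0,0,0]],[[0,0,0],[0,0,0]],[[0,0,0],[0,0,0]],[[0,0,0],[0,0,0]]], hand=0)

```text
t: 51.6
tool_pos: [0.6505, 0.1344, 0.0721]
orientation: [-2.438, -1.981, 0.0]
force: [0.9, -0.7, -0.2]
opening: 0.0461
gripper_force: 0.0
```

Emit:
jog_arm(rows=[[[0,0,-0.2],[0,0,0]],[[0,0,-0.4],[0,0,0]],[[0,0,-0.5],[0,0,0]],[[0,0,-0.5],[0,0,0]]])

```text
t: 52.0
tool_pos: [0.6533, 0.1347, 0.1776]
orientation: [2.435, 1.978, 0.011]
force: [-0.6, 0.1, 0.5]
opening: 0.0464
gripper_force: 0.0
```

Emit:
jog_arm(rows=[[[0,-0.9,0],[0,0,0]],[[0,-0.9,0],[0,0,0]],[[0,-0.9,0],[0,0,0]],[[0,-0.9,0],[0,0,0]],[[0,-0.9,0],[0,0,0]]])

```text
t: 52.5
tool_pos: [0.4704, 0.1719, 0.1704]
orientation: [-2.435, -1.982, 0.005]
force: [0.6, 0.3, 0.3]
opening: 0.0466
gripper_force: 0.0
```

Emit:
jog_arm(rows=[[[-0.9,-0.4,0],[0,0,0]],[[-0.9,-0.4,0],[0,0,0]],[[-0.9,-0.4,0],[0,0,0]],[[-0.9,-0.4,0],[0,0,0]],[[-0.9,-0.4,0],[0,0,0]]])

```text
t: 53.0
tool_pos: [0.3573, 0.0078, 0.1716]
orientation: [2.443, 1.974, -0.003]
force: [-0.6, 0.9, -0.6]
opening: 0.0467
gripper_force: 0.0
```

Run:
```python
from rings import *
c=rings(); t=cam('top')
for n,q in(('top',t),('scene',c)):
    L=q['frame'].astype(int); m=((L[...,2]-L[...,0]>-12)&(L.max(2)>70)).astype(np.uint8)
    k,lab,st,ce=cv2.connectedComponentsWithStats(m,connectivity=8)
    P=[proj(q,[*p,.075]) for p in((.6243,.0069),(.651,.1341))]
    for p in P:
        i=[j for j in range(1,k) if np.linalg.norm(ce[j]-p)<9]
        for j in i: print(n,'pred',p.round(1),'blob',ce[j].round(1),st[j], 'world at .078',onz(q,*ce[j],.078).round(4))
# gouge still in tray: brown/steel in the tray region
for p in((.5056,.392,.03),(.6,.373,.018)): print(proj(t,p).round(), t['frame'][tuple(proj(t,p).round().astype(int)[::-1])])
print(robot.read_state()['t'],robot.read_state()['tool_pos'])
```

```text
top [337 156   5   6  17] bbox ctr [ 0.6838 -0.1237] mean [ 0.6832 -0.1234] dia 22.0
top [252 161   9   9  61] bbox ctr [0.6627 0.1443] mean [0.6628 0.1434] dia 31.6
top [294 170   9   8  55] bbox ctr [0.6349 0.0085] mean [0.6345 0.0095] dia 29.8
top [312 234  11  10  31] bbox ctr [ 0.4262 -0.0528] mean [ 0.4251 -0.0564] dia 37.4
scene [298 187  11   9  59] [ 0.428  -0.0534]
scene [399 195  11   7  56] [0.5757 0.194 ]
scene [350 201  10   8  61] [0.5461 0.0521]
scene [312 251   8   8  49] [ 0.6831 -0.1229]
top pred [297.6 174. ] blob [297.6 173.5] [294 170   8   8  56] world at .078 [0.6254 0.0068 0.078 ]
top pred [256.5 165.4] blob [256.3 165. ] [252 161   9   9  59] world at .078 [0.6518 0.1344 0.078 ]
scene pred [354.3 204.5] blob [354.5 204.1] [350 201  10   8  61] world at .078 [0.6267 0.0062 0.078 ]
scene pred [403.8 198.1] blob [404.4 197.8] [399 195  11   7  56] world at .078 [0.6539 0.1335 0.078 ]
scene pred [403.8 198.1] blob [401. 202.] [401 202   1   1   1] world at .078 [0.6656 0.1157 0.078 ]
[177. 213.] [101  70  46]
[185. 184.] [103  89  77]
53.15 [0.35980443 0.01126448 0.17224362]
```

Both cameras put the collars within about 1–3 mm of the pins, at the height of the plate top. Handing in.

```bash
python3 -c "
from plant import robot
print(robot.close_job())"
```

```text
the job is handed in; nothing more can be done
None
```

The job is handed in, though no verdict came back: gouge in the tray, three boards and the plate (rib up) flush on the pins, and a 30 mm collar on each pin, checked on camera to within about 3 mm; collars 3 and 4 stayed put, and the long gouge, phone and mallet weren't re-measured.

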